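# Load and zero the coil winder

### The job

Get the coil winder ready for the next batch: put every wound bobbin from the black mat into the winder's tray, resting on the tray floor inside its walls, then crank the handwheel until the tray carriage touches its red stop, and then turn the aluminium pulley by its rim until its red engraved mark faces the yellow pointer. With all of that in place, press the green button to store the zero, and leave everything so; do not disturb the solder reel and the pliers that lie beside it.

Things in the scene. Friction and masses are not known exactly. Their poses are not given: they have to be found in the camera images.
- bobbin1: wound transformer bobbin 1 (three or four of the four are present, all alike): two white square flanges 40 x 40 mm with a copper winding between; solid block 40 x 40 x 36 mm high, 90 g (varies by a quarter). Origin at its centre, 18 mm above its underside; z up, x and y along the sides of the square
- bobbin2: wound transformer bobbin 2 (three or four of the four are present, all alike): two white square flanges 40 x 40 mm with a copper winding between; solid block 40 x 40 x 36 mm high, 90 g (varies by a quarter). Origin at its centre, 18 mm above its underside; z up, x and y along the sides of the square
- bobbin3: wound transformer bobbin 3 (three or four of the four are present, all alike): two white square flanges 40 x 40 mm with a copper winding between; solid block 40 x 40 x 36 mm high, 90 g (varies by a quarter). Origin at its centre, 18 mm above its underside; z up, x and y along the sides of the square
- bobbin4: wound transformer bobbin 4 (three or four of the four are present, all alike): two white square flanges 40 x 40 mm with a copper winding between; solid block 40 x 40 x 36 mm high, 90 g (varies by a quarter). Origin at its centre, 18 mm above its underside; z up, x and y along the sides of the square
- mat: black rubber mat 180 x 200 x 3 mm, fixed, on which the bobbins stand at the start, at least 80 mm apart centre to centre; origin at the centre of its underside. The mat is on one side of the robot, the spindle unit on the other; which is which varies
- winder: fixed green bed of the winder, 100 mm (x) by 360 mm (y), 20 mm high, with an apron towards the robot (-x) that carries the handwheel; origin at the centre of its underside, y along the carriage's travel
- tray (a point): centre of the inner floor of the carriage's aluminium tray, 35 mm above the table; inside 70 mm (x) by 240 mm (y), walls 5 mm thick standing 13 mm above the floor: it takes four bobbins in a row along y, 57 mm apart. Its axes are the winder's; it moves with the carriage
- carriage (a joint): position of the tray carriage in m along the winder's +y: 0 at one end, 0.070 when it touches the red stop; starts between 0 and 0.02. About 3 N of friction; it stays where it is left
- stop (a point): middle of the stop's face: a red block fixed at the +y end of the bed, its top 60 mm above the table
- handwheel (a joint): angle of the handwheel in rad, anticlockwise from above positive: a black and silver disc 104 mm across, axis upright, 130 mm from the winder's origin towards -x, top 62 mm above the table. Geared to the carriage: 8 mm per rad, anticlockwise drives it towards the stop, so 6 to 9 rad are needed; turns easily, stays, and goes no further at the stop
- crank (a point): middle of the handwheel's red crank grip: an upright cylinder 20 mm across and 45 mm tall (63 to 108 mm above the table; this point is at 90 mm), 42 mm from the wheel's axis. It spins freely on its own pin, so it may be gripped and carried round without turning the hand. At handwheel 0 it lies on the winder's +x side of the axis
- spindle: fixed green spindle unit, base plate 170 x 170 x 12 mm with the pulley in its middle, the pointer at its -x side and the button pod at its +x side; origin under the pulley's axis
- pulley_axis (a point): point on the pulley's upright axis at the height of the rim's top, 85 mm above the table; its axes are the spindle unit's
- pulley (a joint): angle of the pulley in rad, anticlockwise from above positive, 0 (or a whole turn) when the mark faces the pointer. An aluminium dish 150 mm across; its rim is an upright wall 10 mm thick (65 to 75 mm from the axis), 25 mm above the dish floor, top at 85 mm; a hub 32 mm across, 14 mm high, in the middle. Turns both ways past a whole turn against 0.08 N m of friction; stays where left
- mark (a point): outer end of the red mark engraved across the rim's top and down its outside, 5 mm wide, 75 mm from the axis
- pointer (a point): tip of the yellow pointer on a black post, 80 mm from the axis on the spindle unit's -x side, its top 79 mm above the table; the post stands 92 to 104 mm from the axis
- zero (a joint): travel of the green button in m, 0 up, 0.006 fully down; sprung, about 4 N
- zero_top (a point): middle of the top of the green button, 28 mm across, on a grey pod beside the pulley (114 mm from the axis on the spindle unit's +x side); it is pressed straight down
- solder_reel: the black solder reel, 52 mm across and 46 mm tall, a bystander; leave it alone
- pliers: the pair of green pliers, 155 mm long and 12 mm thick, a bystander; leave it alone

How it is judged (in metres and radians):
On the way, in this order (a step that is already met when the one before it is completed fails the run):
1. every bobbin rests in the tray (x of bobbin1 in the frame of tray between -0.037 and 0.037 m and y of bobbin1 in the frame of tray between -0.122 and 0.122 m and z of each of bobbin1, bobbin2, bobbin3, bobbin4 in the frame of tray below 0.028 m and x of bobbin2 in the frame of tray between -0.037 and 0.037 m and y of bobbin2 in the frame of tray between -0.122 and 0.122 m and x of bobbin3 in the frame of tray between -0.037 and 0.037 m and y of bobbin3 in the frame of tray between -0.122 and 0.122 m and x of bobbin4 in the frame of tray between -0.037 and 0.037 m and y of bobbin4 in the frame of tray between -0.122 and 0.122 m and linear speed of each of bobbin1, bobbin2, bobbin3, bobbin4 below 0.02 m/s), for 0.2 s.
2. the carriage is wound up to its stop (value of joint carriage above 0.067 m), for 0.2 s.
3. the pulley's mark faces the pointer (y of mark in the frame of pulley_axis between -0.005 and 0.005 m and x of mark in the frame of pulley_axis below 0 m), for 0.2 s.
4. the green button is pressed with bobbins, carriage and pulley in place (all of step 3 and value of joint zero above 0.004 m and x of bobbin1 in the frame of tray between -0.037 and 0.037 m and y of bobbin1 in the frame of tray between -0.122 and 0.122 m and z of each of bobbin1, bobbin2, bobbin3, bobbin4 in the frame of tray below 0.028 m and x of bobbin2 in the frame of tray between -0.037 and 0.037 m and y of bobbin2 in the frame of tray between -0.122 and 0.122 m and x of bobbin3 in the frame of tray between -0.037 and 0.037 m and y of bobbin3 in the frame of tray between -0.122 and 0.122 m and x of bobbin4 in the frame of tray between -0.037 and 0.037 m and y of bobbin4 in the frame of tray between -0.122 and 0.122 m and value of joint carriage above 0.067 m), for 0.05 s.
At the end, for the whole second after the job is handed in: Every bobbin present lies at rest on the tray floor (its centre inside the walls and less than 28 mm above the floor), the carriage is within 3 mm of its stop, the pulley's mark is within 5 mm of the pointer's line, and the button has been pressed at least 4 mm after all this and let up again (all of step 1 and all of step 3 and value of joint carriage above 0.067 m and value of joint zero below 0.002 m); the robot touches nothing.
It fails at once if the black solder reel is pushed more than 5 cm aside (distance of solder_reel from where it was at the start of the episode above 0.05 m).
It fails at once if the pair of green pliers is pushed more than 5 cm aside (distance of pliers from where it was at the start of the episode above 0.05 m).
Of bobbin1, bobbin2, bobbin3, bobbin4 only 3 to 4 are there at a start; the rules pass over those that are not, and their reading is None.
At some moment in a run one of bobbin1, bobbin2, bobbin3, bobbin4 may be knocked a few centimetres aside while the robot is not near it.
Once in a run the grip may slacken for a moment while it holds something.
It also fails if it takes over 208 s, if anything falls off the work surface, if the arm or the gripper's body presses on something with over 40 N, if the wrist force passes 120 N, or if a joint passes its speed limit or range.

### The arm

A 6-joint arm with a two-finger parallel gripper is mounted at the origin on the work surface. World frame = base frame: x ahead of the robot, y to its left, z up, the work surface at z = 0. Lengths are in mm, angles in rad, forces in N, time in s.
With the tool pointing down it reaches from about 150 to 775 mm from the base axis. Payload 6.1 kg.
Tool frame: the origin (TCP) lies at the very end of the fingers, on their centre line; the grasp point (between the pads) lies 19 mm behind it (grasp_offset is the distance from the TCP to the grasp point, in mm); z points along the fingers, x is the direction in which the jaws open and shut, and the axes are right-handed (so a half turn about z gives the same grasp; the last joint's range is limited). The gripper opens to 85 mm and grips with 20 to 120 N. Pads are 22 mm wide; open, the fingers measure 114 mm over their backs; the gripper's body (76 mm by 85 mm) begins 54 mm behind the grasp point. The pads swing forward as they close: fully open they stand 13 mm farther back than shut.
Start: joints at [1.11, 0.126, -0.04, 1.405, 0, 1.571], TCP at [233.44, 470.228, 231.295] pointing down, gripper open.
Joint ranges: [-2.72, 2.72], [-0.95, 1.95], [-1.27, 1.35], [-1.78, 2.02], [-1.46, 1.47], [-3.14, 3.14]. Speed limits (rad/s): [2.39, 2.39, 3.01, 3.14, 3.14, 3.14].

### API

Orientations are given as a 3x3 rotation matrix whose columns are the frame's x, y, z axes.
In Python, from station import * gives the robot as it stands.
- The arm moves only by the tool apply_moves, never from a script. Its argument "series" is a list of rows, each an object with "rotation": the turn, a rotation vector about the world's x, y, z in degrees, a list of three; "offset": the shift along the world's x, y, z in m, a list of three; "jaw": the finger opening in m, from 0 to 0.0854. In form: [{"rotation": [wx, wy, wz], "offset": [x, y, z], "jaw": jaw}, ...]. A call has exactly 10 rows; each row is the pose to reach, as a shift and turn from the pose commanded when the call began; what a row does not reach only later rows make up. A row lasts 1/12 s, in which the tool goes at most 41.7 mm and 7.16 degrees, less where a joint would pass 70% of its speed; a pose out of reach is approached as far as the arm can. A call with a gripper value outside its range is refused whole. The fingers move at their own pace and stop on an object; "force" is the grip in N (left out, the last holds). Time passes only in rows, so rows that repeat a pose let the fingers close, or fill a call up. It gives the time, the measured TCP pose, the force and the opening at its end, in the units of the state.
- observe(): the state, without advancing time (a new reading comes with each control period).
- camera(name): name is "scene" or "side" or "wrist"; returns (picture, depth): 384x512x3 uint8, red, green, blue; 384x512 float32, mm along the optical axis (not along the pixel's ray), 0 where there is no reading.
- camera_model(name): a dict with "camera_matrix" (3x3 intrinsics, pixels), "distortion" ([k1, k2, p1, p2, k3] as OpenCV has them; the pictures are not rectified), "R" (3x3) and "t" (3): a world point X has camera coordinates R X + t; the wrist camera has in their place "mount" (4x4, takes a point from camera to tool coordinates, whose origin is the TCP and whose axes are the tool frame's). Camera axes: x right, y down, z forward; pixel columns grow to the right and rows downward; lengths in mm; the calibration is good to about 2 mm. A picture is of the moment at which its call begins: read the wrist's pose just before it. camera_model takes no time and is no camera call.
- job_done(): hands the job in, once; it reports no verdict.
The state is a dict: "clock": time; "joint_positions": joint angles; "qvel": joint speeds; "effort": joint torques, N m; "ee_pos": TCP position; "orientation": TCP orientation; "ft_force": force on the tool from outside, world axes, zero at the start; "ft_torque": the same for the moment, N m; "opening": finger opening in mm.
Only numpy, scipy, OpenCV 4.12 (cv2) and the standard library are available. Lean on these libraries where they do the work, as an engineer would, in place of code of your own. Each camera call takes 0.05 s, during which the arm holds its last target. There are 200 camera calls.

## Working session

There is one attempt and no reset: what is moved stays moved. The work goes in short steps, Python scripts to look and compute and a tool call to move; the robot and the scene stay as the last step left them, time stands still between calls to the robot, and variables do not carry over. Pictures are saved under pics/ and viewed, about 12 in all and at most 16, crops included, and the job is handed in when it is done.

Besides the shell and the picture viewer there is one more tool, called after "Call:" by a JSON object that holds its "api" and its "payload". apply_moves: Moves the arm, as the interface text tells. Its arguments: {"type":"object","properties":{"series":{"type":"array","items":{"type":"object","properties":{"rotation":{"type":"array","items":{"type":"number"}},"offset":{"type":"array","items":{"type":"number"}},"jaw":{"type":"number"}}}},"force":{"type":"number"}},"required":["series"]}

```bash
ls; mkdir -p pics
cat > h.py <<'E'
from station import *
import numpy as np, cv2
def snap(n,f=None):
    s=observe(); p,d=camera(n); m=camera_model(n)
    if f: cv2.imwrite('pics/'+f,p[:,:,::-1])
    if 'mount' in m:
        M=np.array(m['mount']); Rt=np.array(s['orientation']); pt=np.array(s['ee_pos'])
        Rc=Rt@M[:3,:3]; c=Rt@M[:3,3]+pt; 
    else:
        R=np.array(m['R']); Rc=R.T; c=-R.T@np.array(m['t'])
    return p,d,(np.array(m['camera_matrix']),np.array(m['distortion'],float),Rc,c)
def dirs(C,uv):
    uv=np.array(uv,float).reshape(-1,1,2)
    q=cv2.undistortPoints(uv,C[0],C[1]).reshape(-1,2)
    return np.c_[q,np.ones(len(q))]@C[2].T
def plane(C,uv,z):
    d=dirs(C,uv); return C[3]+d*((z-C[3][2])/d[:,2])[:,None]
def depthpts(C,d,uv):
    uv=np.array(uv).reshape(-1,2).astype(int)
    return C[3]+dirs(C,uv)*d[uv[:,1],uv[:,0]][:,None]
def proj(C,X):
    R=C[2].T; r,_=cv2.Rodrigues(R)
    return cv2.projectPoints(np.array(X,float).reshape(-1,1,3),r,-R@C[3],C[0],C[1])[0].reshape(-1,2)
E
python3 - <<'E'
from h import *
s=observe(); print({k:np.round(v,3).tolist() for k,v in s.items()})
for n in('scene','side','wrist'):
    p,d,C=snap(n,n+'0.png'); print(n,C[3].round(),C[2].round(2).tolist(),C[0].round().tolist(),(d>0).mean())
a=cv2.imread('pics/scene0.png');b=cv2.imread('pics/side0.png')
E
```

```text
pics
{'clock': 0.0, 'joint_positions': [1.11, 0.126, -0.041, 1.405, -0.0, 1.571], 'qvel': [0.0, -0.001, 0.001, -0.001, -0.0, 0.001], 'effort': [-0.0, -43.591, 35.293, 0.017, 0.0, -0.0], 'ee_pos': [233.247, 469.86, 230.504], 'orientation': [[0.445, 0.896, -0.001], [0.896, -0.445, -0.002], [-0.002, 0.0, -1.0]], 'ft_force': [0.17, -1.057, -0.286], 'ft_torque': [0.003, 0.024, -0.01], 'opening': 85.154}
scene [1186.  561.  666.] [[-0.64, 0.41, -0.66], [0.77, 0.34, -0.54], [0.01, -0.85, -0.53]] [[398.0, 0.0, 256.0], [0.0, 398.0, 191.0], [0.0, 0.0, 1.0]] 0.9942067464192709
side [ 356. -755.  604.] [[0.98, -0.1, 0.17], [-0.2, -0.56, 0.81], [0.02, -0.83, -0.56]] [[382.0, 0.0, 258.0], [0.0, 382.0, 190.0], [0.0, 0.0, 1.0]] 0.9958597819010416
wrist [171. 502. 374.] [[0.45, 0.86, 0.25], [0.9, -0.43, -0.12], [-0.0, 0.28, -0.96]] [[281.0, 0.0, 256.0], [0.0, 281.0, 191.0], [0.0, 0.0, 1.0]] 0.9959665934244791
```

View pics/scene0.png

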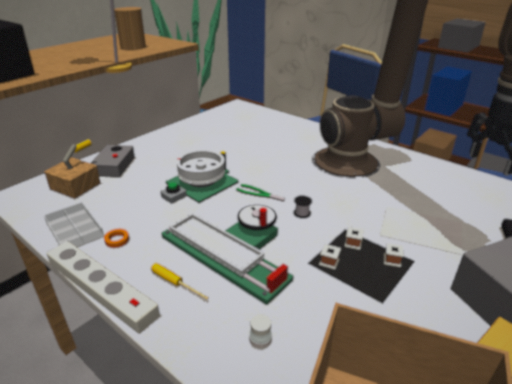

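View pics/side0.png

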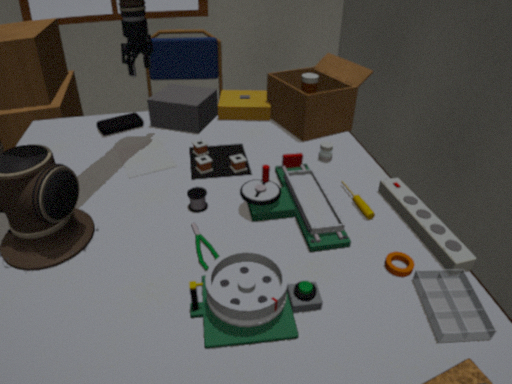

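View pics/wrist0.png

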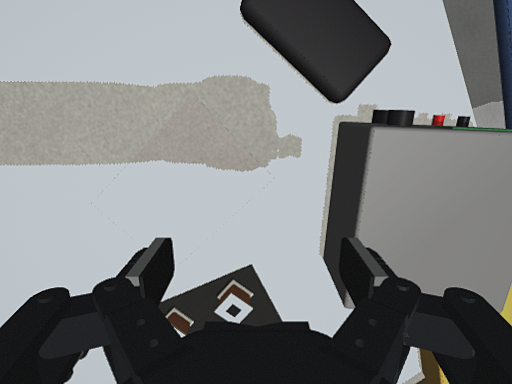

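The pictures show three bobbins on the mat (side view about (202,149), (204,163), (238,162)), winder right of centre with the stop at (292,159), wheel at (260,190), pulley at (246,287) with its mark near (276,302), and button at (305,290).

Run:
```python
from h import *
np.set_printoptions(suppress=True,precision=1)
vv,uu=np.mgrid[0:384,0:512]
for n in('scene','side'):
    p,d,C=snap(n); P=depthpts(C,d,np.c_[uu.ravel(),vv.ravel()]).reshape(384,512,3)
    h=cv2.cvtColor(p,cv2.COLOR_RGB2HSV); H,S,V=[h[...,i].astype(int) for i in range(3)]
    X,Y,Z=[P[...,i] for i in range(3)]
    ws=(X>150)&(X<800)&(np.abs(Y)<520)&(d>0)
    def comps(name,m,mn=6):
        k,l,st,c=cv2.connectedComponentsWithStats((m&ws).astype(np.uint8))
        for i in range(1,k):
            if st[i,4]>=mn:
                q=P[l==i]; print(n,name,c[i],st[i,4],'med',np.median(q,0),'ext',q.min(0),q.max(0))
    comps('red',((H<8)|(H>172))&(S>150)&(V>90))
    comps('yel',(H>22)&(H<34)&(S>150)&(V>110))
    comps('green',(H>45)&(H<85)&(S>110),30)
    comps('bobtop',(S<60)&(V>120)&(Z>30)&(Z<48)&(Y>60),8)
    comps('dark',(V<60)&(Y>0)&(Z<60),80)
    m=(Z>78)&(Z<92)&(Y<0)&ws; q=P[m]; A=np.c_[q[:,:2],np.ones(len(q))]
    s=np.linalg.lstsq(A,(q[:,:2]**2).sum(1),rcond=None)[0]; print('pulley',s[:2]/2,np.median(q[:,2]),len(q))
    m=(H>45)&(H<85)&(S>110)&(Z<30)&(Z>8)&ws
    for nm,mm in(('gy',m&(Y>-60)),('g-',m&(Y<-60))):
        q=P[mm][:,:2].astype(np.float32); print(nm,len(q),cv2.minAreaRect(q))
```

```text
scene red [262.4 216.1] 73 med [556.   65.1  93.5] ext [546.9  56.6  68. ] [560.9  70.7 109.7]
scene red [276.4 273.3] 153 med [665.4 193.1  59.7] ext [617.8 158.7  19.3] [690.9 200.5  62.5]
scene yel [168.3 273.2] 138 med [795.7 -14.1  25.6] ext [787.2 -64.4  14.4] [799.9  13.9  29.5]
scene green [209.2 188.9] 406 med [ 473.7 -218.3   12.2] ext [ 367.9 -285.3    7.8] [ 526.5 -191.9   15.9]
scene green [173.4 183.8] 104 med [ 545.5 -291.3   39.1] ext [ 483.8 -355.7    8.9] [ 566.7 -271.    48.7]
scene green [255.8 191.7] 83 med [373.4 -96.6   9.7] ext [ 360.5 -159.7    4.2] [404.2 -57.9  14.6]
scene green [252.2 234.3] 466 med [570.   49.1  30.2] ext [509.1 -17.6  15.5] [596.7  76.6  50.7]
scene green [219.7 268.2] 715 med [703.8  62.   19.4] ext [ 690.2 -142.8   11. ] [711.1 203.2  24.4]
scene green [259.2 272.9] 161 med [657.  137.2  19.9] ext [637.5 118.7  16.5] [671.3 163.1  22.2]
scene bobtop [354.5 233.3] 151 med [405.9 247.6  39.2] ext [378.  221.3  35.4] [426.8 269.6  42. ]
scene bobtop [244.2 257.1] 526 med [650.6  88.6  35.8] ext [600.6  60.1  31. ] [699.8 123.4  48. ]
scen
[... 2463 characters left out ...]
7.2  32.6] ext [348.5 489.    1.1] [420.8 520.   59.8]
side dark [218.  161.5] 1221 med [452.7 269.5   3.1] ext [363.7 191.9  -2.4] [539.9 392.5  30.7]
side dark [292.9 163. ] 87 med [664.5 181.5  32.5] ext [631.4 177.   18. ] [683.2 185.8  52.3]
side dark [286.9 186.7] 180 med [615.3  73.8  20.6] ext [608.8   0.7  -2.6] [622.4 184.4  42.3]
side dark [197.  198.4] 305 med [371.1  48.5  44.4] ext [346.   33.2  -0.7] [393.7  82.8  49. ]
pulley [ 436.7 -283.7] 83.85012652261463 1412
gy 711 ((594.3982543945312, 78.92247009277344), (266.8110046386719, 132.87928771972656), 69.29515838623047)
g- 2900 ((518.3851928710938, -214.3961944580078), (317.1227722167969, 361.6727600097656), 86.9249267578125)
```

Call:
{"api": "apply_moves", "payload": {"series": [{"rotation": [0,0,26.5],"offset": [0.207,-0.23,0],"jaw": 0.085},{"rotation": [0,0,26.5],"offset": [0.207,-0.23,0],"jaw": 0.085},{"rotation": [0,0,26.5],"offset": [0.207,-0.23,0],"jaw": 0.085},{"rotation": [0,0,26.5],"offset": [0.207,-0.23,0],"jaw": 0.085},{"rotation": [0,0,26.5],"offset": [0.207,-0.23,0],"jaw": 0.085},{"rotation": [0,0,26.5],"offset": [0.207,-0.23,0],"jaw": 0.085},{"rotation": [0,0,26.5],"offset": [0.207,-0.23,0],"jaw": 0.085},{"rotation": [0,0,26.5],"offset": [0.207,-0.23,0],"jaw": 0.085},{"rotation": [0,0,26.5],"offset": [0.207,-0.23,0],"jaw": 0.085},{"rotation": [0,0,26.5],"offset": [0.207,-0.23,0],"jaw": 0.085}]}}

```text
clock: 1.08
ee_pos: [441.4, 238.7, 231.0]
orientation: [[0.002, 1.0, -0.001], [1.0, -0.002, -0.0], [-0.0, -0.001, -1.0]]
ft_force: [-1.0, 0.5, -1.1]
opening: 85.1
```

Run:
```python
from h import *
s=observe();print(s['clock'],s['ee_pos'],s['orientation'])
snap('wrist','w1.png')
```

```text
1.0833 [441.41814036 238.67412255 231.02823269] [[ 2.31453454e-03  9.99997171e-01 -5.47840590e-04]
 [ 9.99997318e-01 -2.31458036e-03 -8.30179960e-05]
 [-8.42857822e-05 -5.47646973e-04 -9.99999846e-01]]
```

View pics/w1.png

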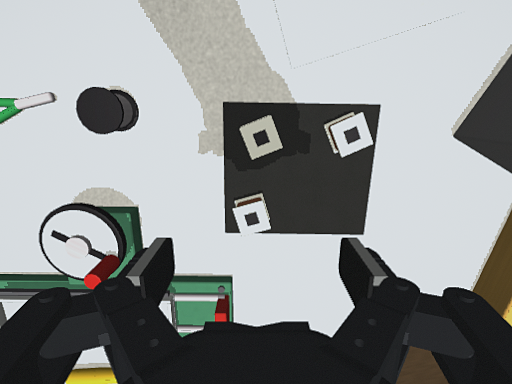

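Wrist view: bobbins at pixels (260,137), (350,135), (251,216), each rotated ~20°; handwheel at (82,243) with the crank grip at (100,275); stop at (222,300).

```bash
cat > bob.py <<'E'
from h import *
def bobs(C,p,d,box=(370,560,190,410),zlo=33,zhi=46,z=39):
    vv,uu=np.mgrid[0:384,0:512]
    P=depthpts(C,d,np.c_[uu.ravel(),vv.ravel()]).reshape(384,512,3)
    h=cv2.cvtColor(p,cv2.COLOR_RGB2HSV)
    m=(P[...,2]>zlo)&(P[...,2]<zhi)&(P[...,0]>box[0])&(P[...,0]<box[1])&(P[...,1]>box[2])&(P[...,1]<box[3])&(h[...,1]<80)&(h[...,2]>90)
    cs,_=cv2.findContours(m.astype(np.uint8),cv2.RETR_EXTERNAL,cv2.CHAIN_APPROX_NONE)
    out=[]
    for c in cs:
        if cv2.contourArea(c)<150: continue
        uv=c.reshape(-1,2); zz=np.median(P[uv[:,1],uv[:,0],2])
        r=cv2.minAreaRect(plane(C,uv,zz)[:,:2].astype(np.float32))
        out.append((np.round(r[0],1).tolist(),np.round(r[1],1).tolist(),round(r[2],1),round(float(zz),1)))
    return out
E
python3 - <<'E'
from bob import *
p,d,C=snap('wrist')
for b in bobs(C,p,d): print(b)
vv,uu=np.mgrid[0:384,0:512]
P=depthpts(C,d,np.c_[uu.ravel(),vv.ravel()]).reshape(384,512,3)
X,Y,Z=P[...,0],P[...,1],P[...,2]
h=cv2.cvtColor(p,cv2.COLOR_RGB2HSV).astype(int)
# handwheel disc top
m=(Z>56)&(Z<68)&(Y<120)&(X<600)&(vv<300)
q=P[m]; print('wheel',cv2.minEnclosingCircle(q[:,:2].astype(np.float32)),np.median(q[:,2]))
red=((h[...,0]<8)|(h[...,0]>172))&(h[...,1]>150)
q=P[red&(Z>100)&(Y<100)];print('crank top',q.mean(0),len(q))
q=P[red&(Y>120)&(X>550)];print('stop',q.min(0),q.max(0),len(q))
g=(h[...,0]>45)&(h[...,0]<85)&(h[...,1]>110)&(Y<230)&(X>480)&(Z>14)&(Z<26)
q=P[g]; print('bed ext',q.min(0),q.max(0))
# bed edges: -x edge left end, +y edge
for v in range(280,350,8):
    w=np.where(g[v])[0]
    if len(w): print(v,w[-1],plane(C,[[w[-1],v]],20)[0])
for u in list(range(2,60,10))+list(range(150,230,10)):
    w=np.where(g[:,u])[0]
    if len(w): print(u,w[0],plane(C,[[u,w[0]]],20)[0], Z[w[0]+1,u])
E
```

```text
([503.9, 233.3], [40.1, 39.8], 16.1, 38.8)
([402.4, 244.7], [39.8, 39.5], 21.2, 39.0)
([399.4, 350.8], [40.1, 40.0], 24.0, 38.9)
wheel ((528.6412963867188, 22.92612075805664), 52.86412048339844) 62.69415773685381
crank top [547.66750033  61.06883737 106.38670057] 269
stop [629.47757446 183.07383601  23.11516388] [659.97048523 198.36121915  61.89423317] 284
bed ext [ 499.27916548 -135.53603182   14.08280345] [705.339139   201.75965355  24.67389377]
280 181 [606.77450668 131.25217803  20.        ]
288 230 [620.2259796  201.67252724  20.        ]
296 230 [633.85865806 201.3007288   20.        ]
304 230 [647.75100267 200.92149341  20.        ]
312 230 [661.9108973  200.53459534  20.        ]
320 231 [676.34864543 201.65368866  20.        ]
336 182 [706.0222748  125.20224822  20.        ]
2 281 [ 608.6138843 -129.1492994   20.       ] 20.815178875372737
12 281 [ 608.58522769 -114.50731622   20.        ] 18.980737338506742
22 281 [608.55882665 -99.88125155  20.        ] 20.579559783801756
32 281 [608.5346683  -85.27034391  20.        ] 20.044188636721685
42 281 [608.51274048 -70.67383932  20.        ] 20.387575011641673
52 281 [608.49303169 -56.09099093  20.        ] 21.479486099344342
170 284 [613.42611145 114.77052246  20.        ] 20.419952953441793
180 283 [611.76286759 129.42134648  20.        ] 20.500381968064346
190 283 [611.77274727 143.92237591  20.        ] 19.52731846435387
200 284 [613.45544572 158.32451508  20.        ] 19.882930482732718
210 283 [611.7990415  172.91548578  20.        ] 19.62975633402175
220 283 [611.81545256 187.40893419  20.        ] 20.404366212680543
```

Run:
```python
from bob import *
np.set_printoptions(suppress=True,precision=1)
s=observe();print(s['clock'],s['ee_pos'])
vv,uu=np.mgrid[0:384,0:512]
for n in('scene','side'):
    p,d,C=snap(n); P=depthpts(C,d,np.c_[uu.ravel(),vv.ravel()]).reshape(384,512,3)
    h=cv2.cvtColor(p,cv2.COLOR_RGB2HSV)
    X,Y,Z=P[...,0],P[...,1],P[...,2]
    m=(h[...,1]<70)&(h[...,2]>70)&(Z>31)&(Z<55)&(X>602)&(X<715)&(Y>-190)&(Y<190)
    k,l,st,c=cv2.connectedComponentsWithStats(m.astype(np.uint8)); i=1+np.argmax(st[1:,4])
    q=P[l==i]; print(n,st[i],cv2.minAreaRect(q[:,:2].astype(np.float32)),np.percentile(q,[1,99],axis=0),np.median(q[(abs(q[:,0]-660)<15)&(abs(q[:,1])<60)],0))
    w=P[(l==i)&(Z>45)]; print(' wall',np.percentile(w,[1,99],axis=0))
```

```text
1.1833 [440.2 240.3 231.2]
scene [ 170  213   95   64 2588] ((650.6084594726562, -2.732757568359375), (252.6700439453125, 98.31177520751953), 89.22138977050781) [[ 618.5 -125.2   31.9]
 [ 699.3  122.8   49.7]] [659.9   2.8  35.3]
 wall [[ 617.2 -127.6   45.1]
 [ 699.7  123.    50.2]]
side [ 286  169   59   65 1917] ((657.726318359375, -6.53887939453125), (252.32521057128906, 81.25810241699219), 89.62191009521484) [[ 618.9 -131.7   32.4]
 [ 696.8  117.4   49.2]] [660.4  -5.   34.9]
 wall [[ 616.9 -131.9   45.1]
 [ 698.2  118.9   49.8]]
```

Call:
{"api": "apply_moves", "payload": {"force": 40, "series": [{"rotation": [0,0,7],"offset": [0.03,-0.003,-0.025],"jaw": 0.085},{"rotation": [0,0,14],"offset": [0.0635,-0.007,-0.05],"jaw": 0.085},{"rotation": [0,0,16],"offset": [0.0635,-0.007,-0.09],"jaw": 0.085},{"rotation": [0,0,16],"offset": [0.0635,-0.007,-0.13],"jaw": 0.085},{"rotation": [0,0,16],"offset": [0.0635,-0.007,-0.155],"jaw": 0.085},{"rotation": [0,0,16],"offset": [0.0635,-0.007,-0.18],"jaw": 0.085},{"rotation": [0,0,16],"offset": [0.0635,-0.007,-0.2],"jaw": 0.085},{"rotation": [0,0,16],"offset": [0.0635,-0.007,-0.215],"jaw": 0.085},{"rotation": [0,0,16],"offset": [0.0635,-0.007,-0.223],"jaw": 0.085},{"rotation": [0,0,16],"offset": [0.0635,-0.007,-0.223],"jaw": 0.085}]}}

```text
clock: 2.12
ee_pos: [502.2, 233.7, 6.5]
orientation: [[-0.279, 0.96, -0.003], [0.96, 0.279, -0.001], [-0.0, -0.003, -1.0]]
ft_force: [0.3, 0.0, 0.1]
opening: 84.6
```

Call:
{"api": "apply_moves", "payload": {"series": [{"rotation": [0,0,0],"offset": [0,0,0],"jaw": 0.03},{"rotation": [0,0,0],"offset": [0,0,0],"jaw": 0.03},{"rotation": [0,0,0],"offset": [0,0,0],"jaw": 0.03},{"rotation": [0,0,0],"offset": [0,0,0],"jaw": 0.03},{"rotation": [0,0,0],"offset": [0,0,0],"jaw": 0.03},{"rotation": [0,0,0],"offset": [0,0,0],"jaw": 0.03},{"rotation": [0,0,0],"offset": [0,0,0.01],"jaw": 0.03},{"rotation": [0,0,0],"offset": [0,0,0.03],"jaw": 0.03},{"rotation": [0,0,0],"offset": [0,0,0.06],"jaw": 0.03},{"rotation": [0,0,0],"offset": [0,0,0.08],"jaw": 0.03}]}}

```text
clock: 2.95
ee_pos: [504.0, 233.2, 90.7]
orientation: [[-0.277, 0.961, 0.001], [0.961, 0.277, 0.0], [0.0, 0.001, -1.0]]
ft_force: [1.2, 0.0, -0.5]
opening: 39.0
```

Call:
{"api": "apply_moves", "payload": {"series": [{"rotation": [0,0,-2],"offset": [0.005,-0.005,0.035],"jaw": 0.03},{"rotation": [0,0,-6],"offset": [0.02,-0.02,0.065],"jaw": 0.03},{"rotation": [0,0,-12],"offset": [0.045,-0.045,0.075],"jaw": 0.03},{"rotation": [0,0,-16.7],"offset": [0.07,-0.073,0.075],"jaw": 0.03},{"rotation": [0,0,-16.7],"offset": [0.095,-0.1,0.075],"jaw": 0.03},{"rotation": [0,0,-16.7],"offset": [0.12,-0.127,0.075],"jaw": 0.03},{"rotation": [0,0,-16.7],"offset": [0.142,-0.152,0.07],"jaw": 0.03},{"rotation": [0,0,-16.7],"offset": [0.156,-0.167,0.055],"jaw": 0.03},{"rotation": [0,0,-16.7],"offset": [0.156,-0.167,0.03],"jaw": 0.03},{"rotation": [0,0,-16.7],"offset": [0.156,-0.167,0.02],"jaw": 0.03}]}}

```text
clock: 3.78
ee_pos: [659.3, 64.6, 105.3]
orientation: [[0.013, 1.0, -0.004], [1.0, -0.013, -0.0], [-0.0, -0.004, -1.0]]
ft_force: [-1.5, 1.1, -2.4]
opening: 39.4
```

Run:
```python
from bob import *
s=observe();print(s['ee_pos'],s['opening'])
p,d,C=snap('wrist','w2.png')
```

```text
[659.3273655   64.56222331 105.30804972] 39.39750264814284
```

View pics/w2.png

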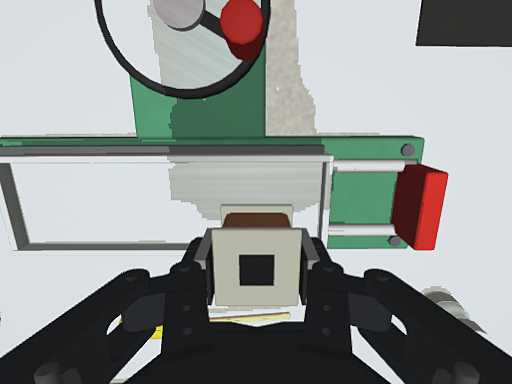

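The wrist view shows the bobbin gripped level over the tray, whose +y end wall is at columns 322–332 and -y end at about (0–20,165–250).

Run:
```python
from h import *
np.set_printoptions(suppress=True,precision=1)
p,d,C=snap('wrist')
print(plane(C,[(332,155),(332,248),(8,250),(0,155),(2,163),(325,160)],48))
```

```text
[[ 619.1  120.    48. ]
 [ 692.1  124.5   48. ]
 [ 690.8 -130.1   48. ]
 [ 616.  -116.8   48. ]
 [ 621.8 -116.9   48. ]
 [ 622.6  115.2   48. ]]
```

Call:
{"api": "apply_moves", "payload": {"series": [{"rotation": [0,0,0],"offset": [0,0,-0.02],"jaw": 0.03},{"rotation": [0,0,0],"offset": [0,0,-0.035],"jaw": 0.03},{"rotation": [0,0,0],"offset": [0,0,-0.05],"jaw": 0.03},{"rotation": [0,0,0],"offset": [0,0,-0.06],"jaw": 0.03},{"rotation": [0,0,0],"offset": [0,0,-0.065],"jaw": 0.03},{"rotation": [0,0,0],"offset": [0,0,-0.067],"jaw": 0.03},{"rotation": [0,0,0],"offset": [0,0,-0.067],"jaw": 0.03},{"rotation": [0,0,0],"offset": [0,0,-0.067],"jaw": 0.055},{"rotation": [0,0,0],"offset": [0,0,-0.067],"jaw": 0.06},{"rotation": [0,0,0],"offset": [0,0,-0.067],"jaw": 0.06}]}}

```text
clock: 4.72
ee_pos: [660.6, 66.3, 42.2]
orientation: [[0.01, 1.0, 0.002], [1.0, -0.01, 0.0], [0.0, 0.002, -1.0]]
ft_force: [-0.0, 1.1, -0.0]
opening: 59.8
```

Call:
{"api": "apply_moves", "payload": {"series": [{"rotation": [0,0,0],"offset": [0,0,0.03],"jaw": 0.06},{"rotation": [0,0,0],"offset": [0,0,0.07],"jaw": 0.06},{"rotation": [0,0,5],"offset": [-0.03,0.021,0.09],"jaw": 0.085},{"rotation": [0,0,10],"offset": [-0.063,0.043,0.1],"jaw": 0.085},{"rotation": [0,0,15],"offset": [-0.096,0.066,0.11],"jaw": 0.085},{"rotation": [0,0,20],"offset": [-0.129,0.089,0.11],"jaw": 0.085},{"rotation": [0,0,22],"offset": [-0.162,0.112,0.11],"jaw": 0.085},{"rotation": [0,0,22],"offset": [-0.195,0.135,0.11],"jaw": 0.085},{"rotation": [0,0,22],"offset": [-0.228,0.158,0.11],"jaw": 0.085},{"rotation": [0,0,22],"offset": [-0.2575,0.1785,0.11],"jaw": 0.085}]}}

```text
clock: 5.55
ee_pos: [400.7, 245.6, 152.0]
orientation: [[-0.365, 0.931, 0.001], [0.931, 0.365, 0.001], [0.0, 0.001, -1.0]]
ft_force: [0.5, 1.1, 0.2]
opening: 85.2
```

Run:
```python
from bob import *
p,d,C=snap('wrist'); p,d,C=snap('wrist')
print(observe()['ee_pos'])
for b in bobs(C,p,d): print(b)
p,d,C=snap('scene')
for b in bobs(C,p,d,(610,710,-140,140),60,80): print(b)
```

```text
[399.02503831 246.71481656 152.18130655]
([399.6, 350.6], [39.8, 40.5], 24.1, 39.0)
([402.6, 244.5], [39.6, 39.8], 21.5, 38.8)
([660.7, 71.3], [46.7, 46.3], 0.1, 69.7)
```

Call:
{"api": "apply_moves", "payload": {"series": [{"rotation": [0,0,0],"offset": [0,0,-0.03],"jaw": 0.085},{"rotation": [0,0,0],"offset": [0,0,-0.065],"jaw": 0.085},{"rotation": [0,0,0],"offset": [0,0,-0.095],"jaw": 0.085},{"rotation": [0,0,0],"offset": [0,0,-0.12],"jaw": 0.085},{"rotation": [0,0,0],"offset": [0,0,-0.136],"jaw": 0.085},{"rotation": [0,0,0],"offset": [0,0,-0.143],"jaw": 0.085},{"rotation": [0,0,0],"offset": [0,0,-0.143],"jaw": 0.085},{"rotation": [0,0,0],"offset": [0,0,-0.143],"jaw": 0.03},{"rotation": [0,0,0],"offset": [0,0,-0.143],"jaw": 0.03},{"rotation": [0,0,0],"offset": [0,0,-0.143],"jaw": 0.03}]}}

```text
clock: 6.53
ee_pos: [403.7, 245.2, 9.7]
orientation: [[-0.365, 0.931, 0.002], [0.931, 0.365, 0.001], [0.0, 0.003, -1.0]]
ft_force: [0.8, -1.0, -0.6]
opening: 50.9
```

Call:
{"api": "apply_moves", "payload": {"series": [{"rotation": [0,0,0],"offset": [0,0,0],"jaw": 0.03},{"rotation": [0,0,0],"offset": [0,0,0],"jaw": 0.03},{"rotation": [0,0,0],"offset": [0,0,0],"jaw": 0.03},{"rotation": [0,0,0],"offset": [0,0,0.01],"jaw": 0.03},{"rotation": [0,0,0],"offset": [0,0,0.03],"jaw": 0.03},{"rotation": [0,0,0],"offset": [0,0,0.06],"jaw": 0.03},{"rotation": [0,0,0],"offset": [0,0,0.09],"jaw": 0.03},{"rotation": [0,0,0],"offset": [0,0,0.12],"jaw": 0.03},{"rotation": [0,0,0],"offset": [0,0,0.15],"jaw": 0.03},{"rotation": [0,0,0],"offset": [0,0,0.16],"jaw": 0.03}]}}

```text
clock: 7.37
ee_pos: [403.6, 245.6, 173.3]
orientation: [[-0.365, 0.931, 0.005], [0.931, 0.365, 0.003], [0.001, 0.006, -1.0]]
ft_force: [1.1, 1.2, 0.3]
opening: 39.7
```

Call:
{"api": "apply_moves", "payload": {"series": [{"rotation": [0,0,-3],"offset": [0.02,-0.02,0],"jaw": 0.03},{"rotation": [0,0,-7],"offset": [0.047,-0.046,0],"jaw": 0.03},{"rotation": [0,0,-11],"offset": [0.075,-0.073,0],"jaw": 0.03},{"rotation": [0,0,-15],"offset": [0.103,-0.1,0],"jaw": 0.03},{"rotation": [0,0,-19],"offset": [0.13,-0.127,0],"jaw": 0.03},{"rotation": [0,0,-22],"offset": [0.158,-0.154,0],"jaw": 0.03},{"rotation": [0,0,-22],"offset": [0.186,-0.181,0],"jaw": 0.03},{"rotation": [0,0,-22],"offset": [0.213,-0.208,0],"jaw": 0.03},{"rotation": [0,0,-22],"offset": [0.24,-0.234,-0.005],"jaw": 0.03},{"rotation": [0,0,-22],"offset": [0.2565,-0.25,-0.015],"jaw": 0.03}]}}

```text
clock: 8.2
ee_pos: [661.3, -8.1, 153.4]
orientation: [[0.013, 1.0, 0.002], [1.0, -0.013, -0.001], [-0.001, 0.002, -1.0]]
ft_force: [-0.4, 0.5, -1.0]
opening: 39.2
```

Call:
{"api": "apply_moves", "payload": {"series": [{"rotation": [0,0,0],"offset": [0,0,-0.03],"jaw": 0.03},{"rotation": [0,0,0],"offset": [0,0,-0.06],"jaw": 0.03},{"rotation": [0,0,0],"offset": [0,0,-0.08],"jaw": 0.03},{"rotation": [0,0,0],"offset": [0,0,-0.095],"jaw": 0.03},{"rotation": [0,0,0],"offset": [0,0,-0.105],"jaw": 0.03},{"rotation": [0,0,0],"offset": [0,0,-0.11],"jaw": 0.03},{"rotation": [0,0,0],"offset": [0,0,-0.112],"jaw": 0.03},{"rotation": [0,0,0],"offset": [0,0,-0.112],"jaw": 0.03},{"rotation": [0,0,0],"offset": [0,0,-0.112],"jaw": 0.06},{"rotation": [0,0,0],"offset": [0,0,-0.112],"jaw": 0.06}]}}

```text
clock: 9.03
ee_pos: [659.6, -5.2, 42.2]
orientation: [[0.01, 1.0, 0.002], [1.0, -0.01, -0.0], [-0.0, 0.002, -1.0]]
ft_force: [-0.5, -0.4, 0.5]
opening: 60.0
```

Call:
{"api": "apply_moves", "payload": {"series": [{"rotation": [0,0,0],"offset": [0,0,0.03],"jaw": 0.06},{"rotation": [0,0,0],"offset": [0,0,0.07],"jaw": 0.06},{"rotation": [0,0,4],"offset": [-0.015,0.025,0.1],"jaw": 0.07},{"rotation": [0,0,8],"offset": [-0.035,0.055,0.11],"jaw": 0.085},{"rotation": [0,0,12],"offset": [-0.056,0.085,0.11],"jaw": 0.085},{"rotation": [0,0,16],"offset": [-0.077,0.117,0.11],"jaw": 0.085},{"rotation": [0,0,20],"offset": [-0.1,0.15,0.11],"jaw": 0.085},{"rotation": [0,0,24.8],"offset": [-0.123,0.182,0.11],"jaw": 0.085},{"rotation": [0,0,24.8],"offset": [-0.147,0.214,0.11],"jaw": 0.085},{"rotation": [0,0,24.8],"offset": [-0.17,0.245,0.11],"jaw": 0.085}]}}

```text
clock: 9.87
ee_pos: [487.8, 241.3, 152.0]
orientation: [[-0.41, 0.912, 0.001], [0.912, 0.41, 0.001], [0.0, 0.002, -1.0]]
ft_force: [1.4, 0.5, -0.2]
opening: 84.6
```

Call:
{"api": "apply_moves", "payload": {"series": [{"rotation": [0,0,0],"offset": [-0.024,0.03,0],"jaw": 0.085},{"rotation": [0,0,0],"offset": [-0.047,0.06,0],"jaw": 0.085},{"rotation": [0,0,0],"offset": [-0.07,0.09,0],"jaw": 0.085},{"rotation": [0,0,0],"offset": [-0.0895,0.111,0],"jaw": 0.085},{"rotation": [0,0,0],"offset": [-0.0895,0.111,0],"jaw": 0.085},{"rotation": [0,0,0],"offset": [-0.0895,0.111,0],"jaw": 0.085},{"rotation": [0,0,0],"offset": [-0.0895,0.111,0],"jaw": 0.085},{"rotation": [0,0,0],"offset": [-0.0895,0.111,0],"jaw": 0.085},{"rotation": [0,0,0],"offset": [-0.0895,0.111,0],"jaw": 0.085},{"rotation": [0,0,0],"offset": [-0.0895,0.111,0],"jaw": 0.085}]}}

```text
clock: 10.7
ee_pos: [400.2, 350.0, 151.3]
orientation: [[-0.408, 0.913, 0.0], [0.913, 0.408, -0.0], [-0.0, 0.0, -1.0]]
ft_force: [-0.0, -0.1, 0.2]
opening: 85.0
```

Run:
```python
from bob import *
p,d,C=snap('wrist')
print(observe()['ee_pos'])
for b in bobs(C,p,d): print(b)
for n in('scene','side'):
    p,d,C=snap(n)
    for b in bobs(C,p,d,(610,710,-140,140),60,80): print(n,b)
```

```text
[400.07577212 350.06430497 151.29351626]
([399.3, 350.9], [39.0, 39.8], 24.0, 38.8)
scene ([659.5, 70.1], [44.4, 44.0], 0.1, 69.7)
scene ([658.0, -1.2], [45.9, 45.5], 0.7, 69.0)
```

Call:
{"api": "apply_moves", "payload": {"series": [{"rotation": [0,0,0],"offset": [0,0,-0.03],"jaw": 0.085},{"rotation": [0,0,0],"offset": [0,0,-0.065],"jaw": 0.085},{"rotation": [0,0,0],"offset": [0,0,-0.095],"jaw": 0.085},{"rotation": [0,0,0],"offset": [0,0,-0.12],"jaw": 0.085},{"rotation": [0,0,0],"offset": [0,0,-0.136],"jaw": 0.085},{"rotation": [0,0,0],"offset": [0,0,-0.143],"jaw": 0.085},{"rotation": [0,0,0],"offset": [0,0,-0.143],"jaw": 0.085},{"rotation": [0,0,0],"offset": [0,0,-0.143],"jaw": 0.03},{"rotation": [0,0,0],"offset": [0,0,-0.143],"jaw": 0.03},{"rotation": [0,0,0],"offset": [0,0,-0.143],"jaw": 0.03}]}}

```text
clock: 11.68
ee_pos: [400.4, 351.5, 9.8]
orientation: [[-0.41, 0.912, 0.002], [0.912, 0.41, 0.002], [0.001, 0.002, -1.0]]
ft_force: [-0.1, 0.3, -0.3]
opening: 50.9
```

Call:
{"api": "apply_moves", "payload": {"series": [{"rotation": [0,0,0],"offset": [0,0,0],"jaw": 0.03},{"rotation": [0,0,0],"offset": [0,0,0],"jaw": 0.03},{"rotation": [0,0,0],"offset": [0,0,0],"jaw": 0.03},{"rotation": [0,0,0],"offset": [0,0,0.01],"jaw": 0.03},{"rotation": [0,0,0],"offset": [0,0,0.03],"jaw": 0.03},{"rotation": [0,0,0],"offset": [0,0,0.06],"jaw": 0.03},{"rotation": [0,0,0],"offset": [0,0,0.09],"jaw": 0.03},{"rotation": [0,0,0],"offset": [0,0,0.12],"jaw": 0.03},{"rotation": [0,0,0],"offset": [0,0,0.15],"jaw": 0.03},{"rotation": [0,0,0],"offset": [0,0,0.16],"jaw": 0.03}]}}

```text
clock: 12.52
ee_pos: [400.5, 351.7, 173.5]
orientation: [[-0.41, 0.912, 0.005], [0.912, 0.41, 0.004], [0.002, 0.006, -1.0]]
ft_force: [-0.2, 0.1, -1.2]
opening: 39.7
```

Call:
{"api": "apply_moves", "payload": {"series": [{"rotation": [0,0,-3],"offset": [0.01,-0.017,0],"jaw": 0.03},{"rotation": [0,0,-6],"offset": [0.026,-0.043,0],"jaw": 0.03},{"rotation": [0,0,-9],"offset": [0.044,-0.073,0],"jaw": 0.03},{"rotation": [0,0,-12],"offset": [0.062,-0.103,0],"jaw": 0.03},{"rotation": [0,0,-15],"offset": [0.08,-0.133,0],"jaw": 0.03},{"rotation": [0,0,-18],"offset": [0.098,-0.163,0],"jaw": 0.03},{"rotation": [0,0,-21],"offset": [0.116,-0.193,0],"jaw": 0.03},{"rotation": [0,0,-24.8],"offset": [0.134,-0.223,0],"jaw": 0.03},{"rotation": [0,0,-24.8],"offset": [0.152,-0.253,0],"jaw": 0.03},{"rotation": [0,0,-24.8],"offset": [0.17,-0.283,0],"jaw": 0.03}]}}

```text
clock: 13.35
ee_pos: [569.6, 66.0, 167.8]
orientation: [[0.011, 1.0, -0.001], [1.0, -0.011, 0.0], [0.0, -0.001, -1.0]]
ft_force: [0.9, 1.2, -0.8]
opening: 39.1
```

Call:
{"api": "apply_moves", "payload": {"series": [{"rotation": [0,0,0],"offset": [0.018,-0.03,0],"jaw": 0.03},{"rotation": [0,0,0],"offset": [0.036,-0.06,0],"jaw": 0.03},{"rotation": [0,0,0],"offset": [0.054,-0.09,0],"jaw": 0.03},{"rotation": [0,0,0],"offset": [0.072,-0.12,0],"jaw": 0.03},{"rotation": [0,0,0],"offset": [0.084,-0.138,0],"jaw": 0.03},{"rotation": [0,0,0],"offset": [0.0885,-0.147,0],"jaw": 0.03},{"rotation": [0,0,0],"offset": [0.0885,-0.147,-0.01],"jaw": 0.03},{"rotation": [0,0,0],"offset": [0.0885,-0.147,-0.03],"jaw": 0.03},{"rotation": [0,0,0],"offset": [0.0885,-0.147,-0.055],"jaw": 0.03},{"rotation": [0,0,0],"offset": [0.0885,-0.147,-0.07],"jaw": 0.03}]}}

```text
clock: 14.18
ee_pos: [656.0, -77.7, 95.2]
orientation: [[0.009, 1.0, -0.003], [1.0, -0.009, 0.001], [0.001, -0.003, -1.0]]
ft_force: [0.2, -0.2, -0.6]
opening: 39.5
```

Call:
{"api": "apply_moves", "payload": {"series": [{"rotation": [0,0,0],"offset": [0,0,-0.015],"jaw": 0.03},{"rotation": [0,0,0],"offset": [0,0,-0.03],"jaw": 0.03},{"rotation": [0,0,0],"offset": [0,0,-0.042],"jaw": 0.03},{"rotation": [0,0,0],"offset": [0,0,-0.052],"jaw": 0.03},{"rotation": [0,0,0],"offset": [0,0,-0.057],"jaw": 0.03},{"rotation": [0,0,0],"offset": [0,0,-0.057],"jaw": 0.03},{"rotation": [0,0,0],"offset": [0,0,-0.057],"jaw": 0.03},{"rotation": [0,0,0],"offset": [0,0,-0.057],"jaw": 0.06},{"rotation": [0,0,0],"offset": [0,0,-0.057],"jaw": 0.06},{"rotation": [0,0,0],"offset": [0,0,-0.057],"jaw": 0.06}]}}

```text
clock: 15.02
ee_pos: [658.2, -79.2, 41.4]
orientation: [[0.01, 1.0, 0.001], [1.0, -0.01, -0.0], [-0.0, 0.001, -1.0]]
ft_force: [1.0, -0.1, -1.3]
opening: 59.7
```

Call:
{"api": "apply_moves", "payload": {"series": [{"rotation": [0,0,0],"offset": [0,0,0.03],"jaw": 0.06},{"rotation": [0,0,0],"offset": [0,0,0.07],"jaw": 0.06},{"rotation": [0,0,0],"offset": [0,0,0.11],"jaw": 0.06},{"rotation": [0,0,0],"offset": [-0.015,0.02,0.14],"jaw": 0.06},{"rotation": [0,0,0],"offset": [-0.035,0.045,0.16],"jaw": 0.06},{"rotation": [0,0,0],"offset": [-0.06,0.075,0.16],"jaw": 0.06},{"rotation": [0,0,0],"offset": [-0.085,0.105,0.16],"jaw": 0.06},{"rotation": [0,0,0],"offset": [-0.1,0.13,0.16],"jaw": 0.06},{"rotation": [0,0,0],"offset": [-0.11,0.14,0.16],"jaw": 0.06},{"rotation": [0,0,0],"offset": [-0.11,0.14,0.16],"jaw": 0.06}]}}

```text
clock: 15.85
ee_pos: [546.4, 62.6, 202.0]
orientation: [[0.007, 1.0, 0.001], [1.0, -0.007, 0.0], [0.0, 0.001, -1.0]]
ft_force: [0.7, 0.3, -0.2]
opening: 60.3
```

Run:
```python
from bob import *
np.set_printoptions(suppress=True,precision=1)
snap('wrist');snap('wrist');p,d,C=snap('wrist','w3.png')
print(observe()['ee_pos'],observe()['clock'])
vv,uu=np.mgrid[0:384,0:512]
P=depthpts(C,d,np.c_[uu.ravel(),vv.ravel()]).reshape(384,512,3)
X,Y,Z=P[...,0],P[...,1],P[...,2]
h=cv2.cvtColor(p,cv2.COLOR_RGB2HSV).astype(int)
q=P[(Z>56)&(Z<68)&(Y<120)&(X<590)]; print('wheel',cv2.minEnclosingCircle(q[:,:2].astype(np.float32)),np.median(q[:,2]))
red=((h[...,0]<8)|(h[...,0]>172))&(h[...,1]>150)&(X<600)
q=P[red&(Z>103)&(Y<100)];print('crank top',cv2.minEnclosingCircle(q[:,:2].astype(np.float32)),np.median(q[:,2]),len(q))
for n in('scene','side'):
    p,d,C=snap(n)
    for b in bobs(C,p,d,(610,710,-140,140),60,80): print(n,b)
```

```text
[548.6  60.2 201.3] 16.0
wheel ((528.85009765625, 23.779569625854492), 51.760074615478516) 62.944244968922874
crank top ((518.851806640625, 60.692020416259766), 41.01258087158203) 107.96035407462946 383
scene ([659.5, 70.0], [44.4, 44.0], 0.1, 69.6)
scene ([658.3, 0.4], [45.9, 48.0], 0.7, 69.4)
scene ([656.9, -73.8], [44.4, 47.9], 0.1, 69.4)
side ([655.5, -80.3], [41.2, 43.5], 0.3, 70.2)
```

View pics/w3.png

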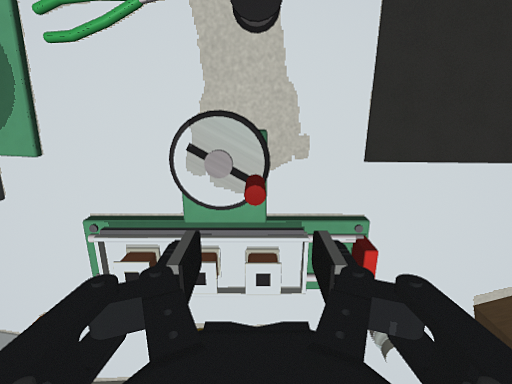

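Call:
{"api": "apply_moves", "payload": {"force": 30, "series": [{"rotation": [0,0,0],"offset": [-0.0005,0,-0.03],"jaw": 0.06},{"rotation": [0,0,0],"offset": [-0.0005,0,-0.06],"jaw": 0.06},{"rotation": [0,0,0],"offset": [-0.0005,0,-0.09],"jaw": 0.06},{"rotation": [0,0,0],"offset": [-0.0005,0,-0.11],"jaw": 0.06},{"rotation": [0,0,0],"offset": [-0.0005,0,-0.123],"jaw": 0.06},{"rotation": [0,0,0],"offset": [-0.0005,0,-0.128],"jaw": 0.06},{"rotation": [0,0,0],"offset": [-0.0005,0,-0.128],"jaw": 0.015},{"rotation": [0,0,0],"offset": [-0.0005,0,-0.128],"jaw": 0.015},{"rotation": [0,0,0],"offset": [-0.0005,0,-0.128],"jaw": 0.015},{"rotation": [0,0,0],"offset": [-0.0005,0,-0.128],"jaw": 0.015}]}}

```text
clock: 16.93
ee_pos: [548.3, 59.9, 74.7]
orientation: [[0.011, 1.0, 0.002], [1.0, -0.011, -0.002], [-0.002, 0.002, -1.0]]
ft_force: [-1.1, -2.9, 1.2]
opening: 18.9
```

Run:
```python
from h import *
print(observe()['opening'],observe()['ee_pos'])
a=np.radians
for st,seq in((63.5,[5,15]+list(range(32,169,17))),(63.5+168,np.arange(1,11)*17),(63.5+338,list(np.arange(1,5)*17)+[80]*6)):
    print([[round(.042*(np.cos(a(st+t))-np.cos(a(st))),4),round(.042*(np.sin(a(st+t))-np.sin(a(st))),4)] for t in seq],seq)
```

```text
18.940162091363753 [548.25909283  59.91986826  74.73609665]
[[np.float64(-0.0033), np.float64(0.0015)], [np.float64(-0.0104), np.float64(0.0036)], [np.float64(-0.0228), np.float64(0.0042)], [np.float64(-0.0348), np.float64(0.0012)], [np.float64(-0.0455), np.float64(-0.0052)], [np.float64(-0.0538), np.float64(-0.0144)], [np.float64(-0.059), np.float64(-0.0257)], [np.float64(-0.0607), np.float64(-0.038)], [np.float64(-0.0588), np.float64(-0.0502)], [np.float64(-0.0534), np.float64(-0.0614)], [np.float64(-0.0449), np.float64(-0.0705)]] [5, 15, 32, 49, 66, 83, 100, 117, 134, 151, 168]
[[np.float64(0.0108), np.float64(-0.0062)], [np.float64(0.0229), np.float64(-0.009)], [np.float64(0.0352), np.float64(-0.0081)], [np.float64(0.0468), np.float64(-0.0037)], [np.float64(0.0566), np.float64(0.004)], [np.float64(0.0637), np.float64(0.0141)], [np.float64(0.0676), np.float64(0.0259)], [np.float64(0.0678), np.float64(0.0384)], [np.float64(0.0644), np.float64(0.0503)], [np.float64(0.0576), np.float64(0.0607)]] [ 17  34  51  68  85 102 119 136 153 170]
[[np.float64(-0.0095), np.float64(0.008)], [np.float64(-0.0209), np.float64(0.0128)], [np.float64(-0.0333), np.float64(0.0141)], [np.float64(-0.0455), np.float64(0.0118)], [np.float64(-0.0534), np.float64(0.008)], [np.float64(-0.0534), np.float64(0.008)], [np.float64(-0.0534), np.float64(0.008)], [np.float64(-0.0534), np.float64(0.008)], [np.float64(-0.0534), np.float64(0.008)], [np.float64(-0.0534), np.float64(0.008)]] [np.int64(17), np.int64(34), np.int64(51), np.int64(68), 80, 80, 80, 80, 80, 80]
```

Call:
{"api": "apply_moves", "payload": {"series": [{"rotation": [0,0,0],"offset": [-0.0104,0.0036,0],"jaw": 0.015},{"rotation": [0,0,0],"offset": [-0.0228,0.0042,0],"jaw": 0.015},{"rotation": [0,0,0],"offset": [-0.0348,0.0012,0],"jaw": 0.015},{"rotation": [0,0,0],"offset": [-0.0455,-0.0052,0],"jaw": 0.015},{"rotation": [0,0,0],"offset": [-0.0538,-0.0144,0],"jaw": 0.015},{"rotation": [0,0,0],"offset": [-0.059,-0.0257,0],"jaw": 0.015},{"rotation": [0,0,0],"offset": [-0.0607,-0.038,0],"jaw": 0.015},{"rotation": [0,0,0],"offset": [-0.0588,-0.0502,0],"jaw": 0.015},{"rotation": [0,0,0],"offset": [-0.0534,-0.0614,0],"jaw": 0.015},{"rotation": [0,0,0],"offset": [-0.0449,-0.0705,0],"jaw": 0.015}]}}

```text
clock: 17.77
ee_pos: [502.5, -10.5, 74.7]
orientation: [[0.011, 1.0, 0.002], [1.0, -0.011, 0.002], [0.002, 0.002, -1.0]]
ft_force: [2.1, 6.8, 6.0]
opening: 19.0
```

Call:
{"api": "apply_moves", "payload": {"series": [{"rotation": [0,0,0],"offset": [0.0108,-0.0062,0],"jaw": 0.015},{"rotation": [0,0,0],"offset": [0.0229,-0.009,0],"jaw": 0.015},{"rotation": [0,0,0],"offset": [0.0352,-0.0081,0],"jaw": 0.015},{"rotation": [0,0,0],"offset": [0.0468,-0.0037,0],"jaw": 0.015},{"rotation": [0,0,0],"offset": [0.0566,0.004,0],"jaw": 0.015},{"rotation": [0,0,0],"offset": [0.0637,0.0141,0],"jaw": 0.015},{"rotation": [0,0,0],"offset": [0.0676,0.0259,0],"jaw": 0.015},{"rotation": [0,0,0],"offset": [0.0678,0.0384,0],"jaw": 0.015},{"rotation": [0,0,0],"offset": [0.0644,0.0503,0],"jaw": 0.015},{"rotation": [0,0,0],"offset": [0.0576,0.0607,0],"jaw": 0.015}]}}

```text
clock: 18.6
ee_pos: [560.5, 50.1, 74.6]
orientation: [[0.011, 1.0, 0.002], [1.0, -0.011, -0.001], [-0.001, 0.002, -1.0]]
ft_force: [-3.0, -5.2, 9.1]
opening: 19.1
```

Call:
{"api": "apply_moves", "payload": {"series": [{"rotation": [0,0,0],"offset": [-0.0095,0.008,0],"jaw": 0.015},{"rotation": [0,0,0],"offset": [-0.0209,0.0128,0],"jaw": 0.015},{"rotation": [0,0,0],"offset": [-0.0333,0.0141,0],"jaw": 0.015},{"rotation": [0,0,0],"offset": [-0.0455,0.0118,0],"jaw": 0.015},{"rotation": [0,0,0],"offset": [-0.0534,0.008,0],"jaw": 0.015},{"rotation": [0,0,0],"offset": [-0.0534,0.008,0],"jaw": 0.015},{"rotation": [0,0,0],"offset": [-0.0534,0.008,0],"jaw": 0.015},{"rotation": [0,0,0],"offset": [-0.0534,0.008,0],"jaw": 0.015},{"rotation": [0,0,0],"offset": [-0.0534,0.008,0],"jaw": 0.015},{"rotation": [0,0,0],"offset": [-0.0534,0.008,0],"jaw": 0.015}]}}

```text
clock: 19.43
ee_pos: [506.7, 58.7, 74.6]
orientation: [[0.011, 1.0, 0.001], [1.0, -0.011, 0.001], [0.001, 0.001, -1.0]]
ft_force: [-2.4, 0.7, 9.2]
opening: 18.5
```

Run:
```python
from bob import *
np.set_printoptions(suppress=True,precision=1)
s=observe(); print(s['ee_pos'],s['ft_force'],s['opening'])
vv,uu=np.mgrid[0:384,0:512]
for n in('scene','side'):
    p,d,C=snap(n,n+'4.png'); P=depthpts(C,d,np.c_[uu.ravel(),vv.ravel()]).reshape(384,512,3)
    h=cv2.cvtColor(p,cv2.COLOR_RGB2HSV)
    X,Y,Z=P[...,0],P[...,1],P[...,2]
    m=(h[...,1]<70)&(h[...,2]>70)&(Z>31)&(Z<55)&(X>602)&(X<715)&(Y>-190)&(Y<190)
    w=P[m&(Z>45)]; print(n,' wall',np.percentile(w,[1,99],axis=0))
    for b in bobs(C,p,d,(610,710,-140,200),60,80): print(n,b)
a=np.radians
for st,seq in((63.5+418,[6,12,18,22]),):
    print([[round(float(.042*(np.cos(a(st+t))-np.cos(a(st)))),4),round(float(.042*(np.sin(a(st+t))-np.sin(a(st)))),4)] for t in seq],seq)
```

```text
[506.7  58.7  74.6] [-2.4  0.7  9.2] 18.47336735383424
scene  wall [[618.7 -68.6  45.2]
 [700.1 180.5  53.1]]
scene ([660.9, 129.5], [45.4, 46.3], 89.1, 69.3)
scene ([658.6, 57.5], [44.2, 44.6], 88.5, 69.8)
scene ([657.3, -15.0], [47.8, 44.5], 88.6, 69.4)
side  wall [[619.4 -72.9  45.1]
 [698.3 181.8  53.5]]
[[-0.0036, -0.0025], [-0.007, -0.0053], [-0.01, -0.0085], [-0.0118, -0.0108]] [6, 12, 18, 22]
```

Call:
{"api": "apply_moves", "payload": {"series": [{"rotation": [0,0,0],"offset": [-0.0018,-0.0012,0],"jaw": 0.015},{"rotation": [0,0,0],"offset": [-0.0036,-0.0025,0],"jaw": 0.015},{"rotation": [0,0,0],"offset": [-0.0053,-0.0039,0],"jaw": 0.015},{"rotation": [0,0,0],"offset": [-0.007,-0.0053,0],"jaw": 0.015},{"rotation": [0,0,0],"offset": [-0.0085,-0.0069,0],"jaw": 0.015},{"rotation": [0,0,0],"offset": [-0.01,-0.0085,0],"jaw": 0.015},{"rotation": [0,0,0],"offset": [-0.0105,-0.009,0],"jaw": 0.015},{"rotation": [0,0,0],"offset": [-0.0105,-0.009,0],"jaw": 0.015},{"rotation": [0,0,0],"offset": [-0.0105,-0.009,0],"jaw": 0.015},{"rotation": [0,0,0],"offset": [-0.0105,-0.009,0],"jaw": 0.015}]}}

```text
clock: 20.37
ee_pos: [496.2, 49.7, 74.6]
orientation: [[0.011, 1.0, 0.001], [1.0, -0.011, 0.001], [0.001, 0.001, -1.0]]
ft_force: [-2.0, 1.3, 8.9]
opening: 19.2
```

Still easy; a few degrees more to feel the stop.

Call:
{"api": "apply_moves", "payload": {"series": [{"rotation": [0,0,0],"offset": [-0.0008,-0.001,0],"jaw": 0.015},{"rotation": [0,0,0],"offset": [-0.0014,-0.0018,0],"jaw": 0.015},{"rotation": [0,0,0],"offset": [-0.002,-0.0027,0],"jaw": 0.015},{"rotation": [0,0,0],"offset": [-0.002,-0.0027,0],"jaw": 0.015},{"rotation": [0,0,0],"offset": [-0.002,-0.0027,0],"jaw": 0.015},{"rotation": [0,0,0],"offset": [-0.002,-0.0027,0],"jaw": 0.015},{"rotation": [0,0,0],"offset": [-0.002,-0.0027,0],"jaw": 0.015},{"rotation": [0,0,0],"offset": [-0.002,-0.0027,0],"jaw": 0.015},{"rotation": [0,0,0],"offset": [-0.002,-0.0027,0],"jaw": 0.015},{"rotation": [0,0,0],"offset": [-0.002,-0.0027,0],"jaw": 0.015}]}}

```text
clock: 21.2
ee_pos: [495.5, 48.8, 74.7]
orientation: [[0.01, 1.0, 0.003], [1.0, -0.01, 0.005], [0.005, 0.003, -1.0]]
ft_force: [2.2, 7.2, 4.6]
opening: 19.1
```

Call:
{"api": "apply_moves", "payload": {"series": [{"rotation": [0,0,0],"offset": [0.001,0.0015,0],"jaw": 0.06},{"rotation": [0,0,0],"offset": [0.001,0.0015,0],"jaw": 0.06},{"rotation": [0,0,0],"offset": [0.001,0.0015,0],"jaw": 0.06},{"rotation": [0,0,0],"offset": [0.001,0.0015,0],"jaw": 0.06},{"rotation": [0,0,0],"offset": [0.001,0.0015,0.02],"jaw": 0.06},{"rotation": [0,0,0],"offset": [0.001,0.0015,0.05],"jaw": 0.06},{"rotation": [0,0,0],"offset": [0.001,0.0015,0.09],"jaw": 0.06},{"rotation": [0,0,0],"offset": [0.001,0.0015,0.12],"jaw": 0.06},{"rotation": [0,0,0],"offset": [0.001,0.0015,0.15],"jaw": 0.06},{"rotation": [0,0,0],"offset": [0.001,0.0015,0.157],"jaw": 0.06}]}}

```text
clock: 22.03
ee_pos: [496.6, 48.5, 235.2]
orientation: [[0.011, 1.0, 0.006], [1.0, -0.011, 0.0], [0.0, 0.006, -1.0]]
ft_force: [-0.5, -0.0, -0.1]
opening: 60.1
```

Call:
{"api": "apply_moves", "payload": {"series": [{"rotation": [0,0,0],"offset": [-0.002,-0.03,0],"jaw": 0.04},{"rotation": [0,0,0],"offset": [-0.005,-0.068,0],"jaw": 0.03},{"rotation": [0,0,0],"offset": [-0.008,-0.106,0],"jaw": 0.03},{"rotation": [0,0,0],"offset": [-0.011,-0.144,0],"jaw": 0.03},{"rotation": [0,0,0],"offset": [-0.014,-0.182,0],"jaw": 0.03},{"rotation": [0,0,0],"offset": [-0.017,-0.22,0],"jaw": 0.03},{"rotation": [0,0,0],"offset": [-0.02,-0.258,0],"jaw": 0.03},{"rotation": [0,0,0],"offset": [-0.023,-0.296,0],"jaw": 0.03},{"rotation": [0,0,0],"offset": [-0.025,-0.328,0],"jaw": 0.03},{"rotation": [0,0,0],"offset": [-0.025,-0.328,0],"jaw": 0.03}]}}

```text
clock: 22.87
ee_pos: [469.1, -284.3, 228.8]
orientation: [[0.016, 1.0, -0.002], [1.0, -0.016, -0.001], [-0.001, -0.002, -1.0]]
ft_force: [-0.1, 0.5, -1.0]
opening: 29.8
```

```bash
cat > pul.py <<'E'
from bob import *
np.set_printoptions(suppress=True,precision=1)
def pul(f):
    snap('wrist');snap('wrist');p,d,C=snap('wrist',f)
    print(observe()['ee_pos'],observe()['clock'])
    vv,uu=np.mgrid[0:384,0:512]
    P=depthpts(C,d,np.c_[uu.ravel(),vv.ravel()]).reshape(384,512,3)
    X,Y,Z=P[...,0],P[...,1],P[...,2]
    h=cv2.cvtColor(p,cv2.COLOR_RGB2HSV).astype(int)
    near=(np.hypot(X-438,Y+280)<90)
    m=near&(Z>81)&(Z<90); uv=np.c_[uu[m],vv[m]]
    q=P[m]; hull=cv2.convexHull(uv.astype(np.int32)).reshape(-1,2)
    O=plane(C,hull,85)[:,:2]; A=np.c_[O,np.ones(len(O))]; s=np.linalg.lstsq(A,(O**2).sum(1),rcond=None)[0]
    c=s[:2]/2; print('axis',c,'r',np.sqrt(s[2]+c@c),cv2.minEnclosingCircle(O.astype(np.float32)),'z',np.median(q[:,2]))
    red=((h[...,0]<8)|(h[...,0]>172))&(h[...,1]>100)&(np.hypot(X-438,Y+280)<85)&(Z>75)
    q=plane(C,np.c_[uu[red],vv[red]],85)[:,:2].mean(0) if red.any() else None
    if q is not None: print('mark',q,red.sum(),np.degrees(np.arctan2(*(q-c)[::-1])),np.hypot(*(q-c)))
    y=(h[...,0]>20)&(h[...,0]<35)&(h[...,1]>140)&(Z>60)&(Z<90)&(X<400)
    if y.any():
        q=P[y]; print('pointer',q.min(0),q.max(0),q.mean(0),np.degrees(np.arctan2(*(q.mean(0)[:2]-c)[::-1])))
    g=(h[...,0]>45)&(h[...,0]<85)&(h[...,1]>110)
    b=g&(Z>38)&(Z<60)&(X>500)&(Y<-200)
    if b.any():
        q=P[b]; print('button',cv2.minEnclosingCircle(q[:,:2].astype(np.float32)),np.median(q[:,2]),np.degrees(np.arctan2(*(q.mean(0)[:2]-c)[::-1])))
    b=g&(Z>8)&(Z<18)&(Y<-180)&(X<540)&(X>330)
    q=P[b]; print('base',cv2.minAreaRect(q[:,:2].astype(np.float32)))
    return p
E
python3 -c "from pul import *; pul('w5.png')"
```

```text
[ 469.7 -279.4  229.5] 23.0167
axis [ 440.5 -281.2] r 74.57284555773965 ((440.65277099609375, -281.32318115234375), 75.16754913330078) z 85.14287855743243
mark [ 509.  -323.1] 51 -31.477294271803633 80.23569591830096
pointer [ 336.9 -283.    62.8] [ 360.7 -267.8   81.1] [ 346.  -276.    79.4] 176.83193711138046
button ((554.5814208984375, -286.88946533203125), 15.173973083496094) 46.6507970452551 -3.3078412934602635
base ((428.1241760253906, -280.8429870605469), (167.76580810546875, 191.06082153320312), 86.64173126220703)
```

View pics/w5.png

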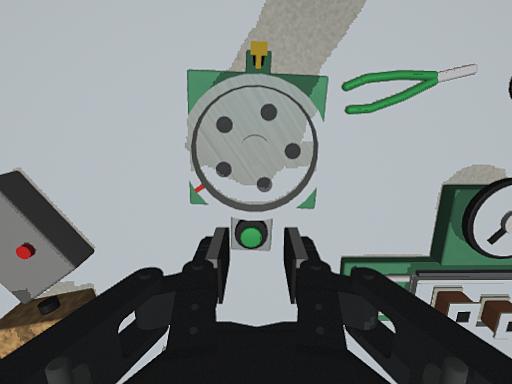

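The wrist view shows the pulley at (255,147), its red mark at about (200,188), the pointer at (259,50) and the button at (251,237).

```bash
python3 - <<'E'
import re
s=open('pul.py').read()
s=s.replace("    q=plane(C,np.c_[uu[red]","    k,l,st,_=cv2.connectedComponentsWithStats(red.astype(np.uint8))\n    for i in range(1,k): print('  red comp',st[i].tolist(),P[l==i].mean(0))\n    red=(l==1+np.argmax(st[1:,4])) if k>1 else red\n    red&=Z>82\n    q=plane(C,np.c_[uu[red]")
open('pul.py','w').write(s)
E
python3 -c "from pul import *; pul('w6.png')"
```

```text
[ 470.3 -278.2  230.2] 23.1667
axis [ 440.5 -281.2] r 74.55295899362712 ((440.4937438964844, -281.3323059082031), 75.12139129638672) z 85.167399659539
  red comp [193, 183, 10, 8, 39] [ 477.7 -340.1   85.7]
  red comp [228, 261, 1, 1, 1] [ 476.3 -293.   241.2]
  red comp [227, 268, 1, 1, 1] [ 477.6 -293.1  245.9]
  red comp [289, 290, 1, 1, 1] [ 480.2 -263.1  261. ]
  red comp [290, 294, 1, 1, 1] [ 479.7 -263.1  264.6]
  red comp [291, 302, 1, 1, 1] [ 481.5 -262.9  267.8]
  red comp [357, 358, 1, 1, 1] [ 460.8 -252.5  316.4]
  red comp [371, 369, 1, 1, 1] [ 461.8 -249.7  318.7]
  red comp [130, 378, 1, 1, 1] [ 460.1 -307.8  322. ]
mark [ 477.9 -340.3] 39 -57.67542163370165 69.93748630084055
pointer [ 336.7 -283.4   64.5] [ 360.5 -268.2   81.4] [ 346.1 -275.8   79.4] 176.73451498766332
button ((553.9847412109375, -286.0711975097656), 15.314781188964844) 46.63159396958963 -3.3216294905260044
base ((428.5639953613281, -280.85394287109375), (167.3170166015625, 190.7608184814453), 86.69418334960938)
```

Call:
{"api": "apply_moves", "payload": {"force": 40, "series": [{"rotation": [0,0,5],"offset": [-0.02,0.032,-0.01],"jaw": 0.03},{"rotation": [0,0,10.7],"offset": [-0.042,0.067,-0.02],"jaw": 0.03},{"rotation": [0,0,10.7],"offset": [-0.042,0.067,-0.055],"jaw": 0.03},{"rotation": [0,0,10.7],"offset": [-0.042,0.067,-0.09],"jaw": 0.03},{"rotation": [0,0,10.7],"offset": [-0.042,0.067,-0.115],"jaw": 0.03},{"rotation": [0,0,10.7],"offset": [-0.042,0.067,-0.125],"jaw": 0.03},{"rotation": [0,0,10.7],"offset": [-0.042,0.067,-0.125],"jaw": 0.03},{"rotation": [0,0,10.7],"offset": [-0.042,0.067,-0.125],"jaw": 0.03},{"rotation": [0,0,10.7],"offset": [-0.042,0.067,-0.125],"jaw": 0.03},{"rotation": [0,0,10.7],"offset": [-0.042,0.067,-0.125],"jaw": 0.03}]}}

```text
clock: 24.0
ee_pos: [429.5, -212.8, 107.2]
orientation: [[-0.175, 0.984, 0.003], [0.984, 0.175, -0.001], [-0.002, 0.003, -1.0]]
ft_force: [-0.7, 0.3, 0.1]
opening: 29.9
```

Run:
```python
from h import *
s=observe();print(s['ee_pos'],s['joint_positions'],s['ft_force']); snap('wrist','w7.png')
a=np.radians
for st,seq in((100,-np.arange(1,11)*6),(40,-np.arange(1,11)*6),(-20,[-2,-4,-5.5])):
    print([[round(float(.070*(np.cos(a(st+t))-np.cos(a(st)))),4),round(float(.070*(np.sin(a(st+t))-np.sin(a(st)))),4)] for t in seq])
```

```text
[ 429.51060239 -212.80642796  107.18444388] [-4.60005662e-01  6.84552421e-02 -3.77458112e-01  1.12176158e+00
 -8.79294100e-06 -6.36402364e-01] [-0.73319752  0.31575456  0.14419023]
[[0.0073, 0.0009], [0.0146, 0.001], [0.0219, 0.0004], [0.0291, -0.001], [0.0361, -0.0032], [0.0428, -0.006], [0.0492, -0.0096], [0.0553, -0.0138], [0.0608, -0.0186], [0.0658, -0.0239]]
[[0.0044, -0.0059], [0.0082, -0.0121], [0.0113, -0.0188], [0.0137, -0.0257], [0.0153, -0.0328], [0.0162, -0.0401], [0.0163, -0.0474], [0.0157, -0.0547], [0.0143, -0.0619], [0.0122, -0.0689]]
[[-0.0009, -0.0023], [-0.0018, -0.0045], [-0.0026, -0.0062]]
```

View pics/w7.png

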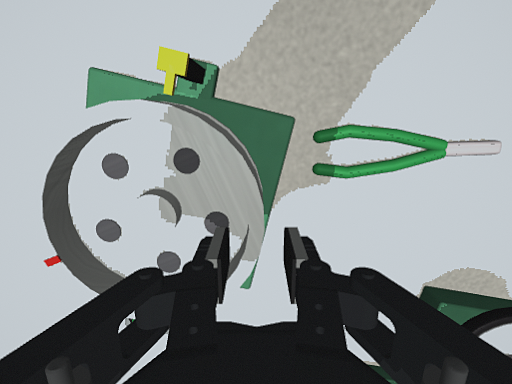

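The rim runs between the open fingers near (250,250), clear of the pliers; descend and grip.

Call:
{"api": "apply_moves", "payload": {"series": [{"rotation": [0,0,0],"offset": [0,0,-0.015],"jaw": 0.03},{"rotation": [0,0,0],"offset": [0,0,-0.028],"jaw": 0.03},{"rotation": [0,0,0],"offset": [0,0,-0.036],"jaw": 0.03},{"rotation": [0,0,0],"offset": [0,0,-0.038],"jaw": 0.03},{"rotation": [0,0,0],"offset": [0,0,-0.038],"jaw": 0.03},{"rotation": [0,0,0],"offset": [0,0,-0.038],"jaw": 0.005},{"rotation": [0,0,0],"offset": [0,0,-0.038],"jaw": 0.005},{"rotation": [0,0,0],"offset": [0,0,-0.038],"jaw": 0.005},{"rotation": [0,0,0],"offset": [0,0,-0.038],"jaw": 0.005},{"rotation": [0,0,0],"offset": [0,0,-0.038],"jaw": 0.005}]}}

```text
clock: 24.88
ee_pos: [428.7, -212.9, 68.2]
orientation: [[-0.175, 0.985, 0.001], [0.985, 0.175, -0.002], [-0.002, 0.001, -1.0]]
ft_force: [-0.2, -2.9, 5.2]
opening: 9.2
```

Call:
{"api": "apply_moves", "payload": {"series": [{"rotation": [0,0,-6],"offset": [0.0073,0.0009,0],"jaw": 0.005},{"rotation": [0,0,-12],"offset": [0.0146,0.001,0],"jaw": 0.005},{"rotation": [0,0,-18],"offset": [0.0219,0.0004,0],"jaw": 0.005},{"rotation": [0,0,-24],"offset": [0.0291,-0.001,0],"jaw": 0.005},{"rotation": [0,0,-30],"offset": [0.0361,-0.0032,0],"jaw": 0.005},{"rotation": [0,0,-36],"offset": [0.0428,-0.006,0],"jaw": 0.005},{"rotation": [0,0,-42],"offset": [0.0492,-0.0096,0],"jaw": 0.005},{"rotation": [0,0,-48],"offset": [0.0553,-0.0138,0],"jaw": 0.005},{"rotation": [0,0,-54],"offset": [0.0608,-0.0186,0],"jaw": 0.005},{"rotation": [0,0,-60],"offset": [0.0658,-0.0239,0],"jaw": 0.005}]}}

```text
clock: 25.72
ee_pos: [493.9, -237.1, 68.2]
orientation: [[0.768, 0.64, -0.001], [0.64, -0.768, -0.002], [-0.002, 0.001, -1.0]]
ft_force: [-5.2, -3.8, 7.9]
opening: 9.6
```

Call:
{"api": "apply_moves", "payload": {"series": [{"rotation": [0,0,-6],"offset": [0.0044,-0.0059,0],"jaw": 0.005},{"rotation": [0,0,-12],"offset": [0.0082,-0.0121,0],"jaw": 0.005},{"rotation": [0,0,-18],"offset": [0.0113,-0.0188,0],"jaw": 0.005},{"rotation": [0,0,-24],"offset": [0.0137,-0.0257,0],"jaw": 0.005},{"rotation": [0,0,-30],"offset": [0.0153,-0.0328,0],"jaw": 0.005},{"rotation": [0,0,-36],"offset": [0.0162,-0.0401,0],"jaw": 0.005},{"rotation": [0,0,-42],"offset": [0.0163,-0.0474,0],"jaw": 0.005},{"rotation": [0,0,-48],"offset": [0.0157,-0.0547,0],"jaw": 0.005},{"rotation": [0,0,-54],"offset": [0.0143,-0.0619,0],"jaw": 0.005},{"rotation": [0,0,-60],"offset": [0.0122,-0.0689,0],"jaw": 0.005}]}}

```text
clock: 26.55
ee_pos: [506.0, -305.4, 68.2]
orientation: [[0.939, -0.345, 0.0], [-0.345, -0.939, -0.0], [0.0, 0.0, -1.0]]
ft_force: [-4.5, -0.6, 8.3]
opening: 9.2
```

Call:
{"api": "apply_moves", "payload": {"series": [{"rotation": [0,0,-2],"offset": [-0.0009,-0.0023,0],"jaw": 0.005},{"rotation": [0,0,-4],"offset": [-0.0018,-0.0045,0],"jaw": 0.005},{"rotation": [0,0,-5.5],"offset": [-0.0026,-0.0062,0],"jaw": 0.005},{"rotation": [0,0,-5.5],"offset": [-0.0026,-0.0062,0],"jaw": 0.005},{"rotation": [0,0,-5.5],"offset": [-0.0026,-0.0062,0],"jaw": 0.005},{"rotation": [0,0,-5.5],"offset": [-0.0026,-0.0062,0],"jaw": 0.005},{"rotation": [0,0,-5.5],"offset": [-0.0026,-0.0062,0],"jaw": 0.005},{"rotation": [0,0,-5.5],"offset": [-0.0026,-0.0062,0],"jaw": 0.005},{"rotation": [0,0,-5.5],"offset": [-0.0026,-0.0062,0],"jaw": 0.005},{"rotation": [0,0,-5.5],"offset": [-0.0026,-0.0062,0],"jaw": 0.005}]}}

```text
clock: 27.38
ee_pos: [503.5, -311.6, 68.2]
orientation: [[0.903, -0.429, 0.0], [-0.429, -0.903, -0.001], [0.001, 0.001, -1.0]]
ft_force: [-3.0, -2.2, 6.4]
opening: 9.9
```

Run:
```python
from h import *
np.set_printoptions(suppress=True,precision=1)
s=observe();print(s['ee_pos'],s['joint_positions'],s['ft_force'],s['opening'])
p,d,C=snap('wrist','w8.png')
p2,d2,C2=snap('side'); cv2.imwrite('pics/s8.png',np.hstack([cv2.resize(p2[220:370,160:340],(432,360),interpolation=cv2.INTER_CUBIC),cv2.resize(p,(368,276))[:276] if 0 else cv2.copyMakeBorder(cv2.resize(p,(368,276)),0,84,0,0,cv2.BORDER_CONSTANT)])[:,:,::-1])
```

```text
[ 503.5 -311.6   68.2] [-0.6  0.3 -0.2  1.1 -0.   1.5] [-3.  -2.2  6.4] 9.86721242181006
```

View pics/s8.png

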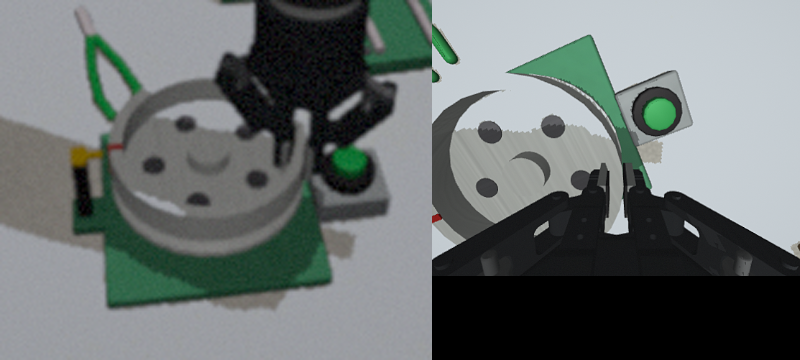

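Call:
{"api": "apply_moves", "payload": {"series": [{"rotation": [0,0,0],"offset": [0,0,0],"jaw": 0.03},{"rotation": [0,0,0],"offset": [0,0,0],"jaw": 0.03},{"rotation": [0,0,0],"offset": [0,0,0],"jaw": 0.03},{"rotation": [0,0,0],"offset": [0,0,0.015],"jaw": 0.03},{"rotation": [0,0,0],"offset": [0,0,0.04],"jaw": 0.03},{"rotation": [0,0,0],"offset": [0,0,0.075],"jaw": 0.03},{"rotation": [0,0,0],"offset": [-0.015,-0.01,0.11],"jaw": 0.03},{"rotation": [0,0,0],"offset": [-0.035,-0.02,0.14],"jaw": 0.03},{"rotation": [0,0,0],"offset": [-0.06,-0.02,0.163],"jaw": 0.03},{"rotation": [0,0,0],"offset": [-0.06,-0.02,0.163],"jaw": 0.03}]}}

```text
clock: 28.32
ee_pos: [442.3, -332.4, 236.1]
orientation: [[0.902, -0.431, 0.005], [-0.431, -0.902, -0.004], [0.007, 0.002, -1.0]]
ft_force: [0.6, -0.5, 1.0]
opening: 30.0
```

```bash
python3 -c "from pul import *; pul('w9.png')"
```

```text
[ 443.8 -331.2  229.9] 28.4667
axis [ 440.8 -281.4] r 74.53698284007773 ((440.6068115234375, -281.2937316894531), 75.26048278808594) z 85.26437746486073
  red comp [165, 161, 11, 8, 43] [ 370.9 -278.6   85.9]
  red comp [210, 237, 1, 1, 1] [ 425.5 -314.7  240.2]
  red comp [228, 260, 1, 1, 1] [ 428.7 -329.6  242.4]
  red comp [226, 272, 1, 2, 2] [ 428.1 -330.7  252.3]
  red comp [224, 284, 1, 1, 1] [ 428.  -330.9  261.5]
  red comp [150, 347, 1, 1, 1] [ 404.3 -325.4  292.3]
  red comp [145, 366, 1, 1, 1] [ 422.5 -311.4  318.5]
mark [ 370.6 -278.6] 43 177.6841362216492 70.24713514632877
pointer [ 335.8 -283.3   61.5] [ 361.5 -267.8   81.3] [ 346.8 -275.8   78.9] 176.57567589919122
button ((555.2341918945312, -287.133056640625), 14.582281112670898) 47.056502066097636 -3.1963897994042663
base ((428.7995300292969, -280.460693359375), (167.61170959472656, 191.228759765625), 86.6440200805664)
```

View pics/w9.png

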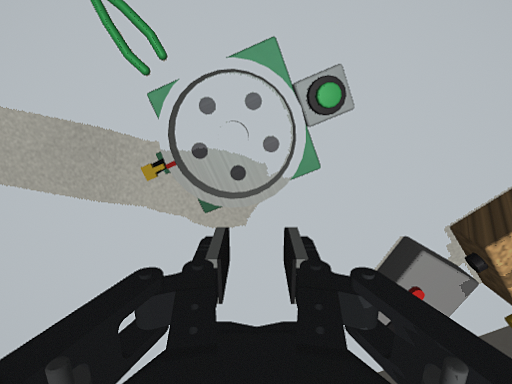

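Mark is within about 1° (1.4 mm) of the pointer line. Turning the hand so the jaw is tangential, above the button, with a tray check.

Call:
{"api": "apply_moves", "payload": {"series": [{"rotation": [0,0,6.5],"offset": [0.01,0.004,0],"jaw": 0},{"rotation": [0,0,13],"offset": [0.022,0.009,0],"jaw": 0},{"rotation": [0,0,19.5],"offset": [0.034,0.014,0],"jaw": 0},{"rotation": [0,0,26],"offset": [0.046,0.018,0],"jaw": 0},{"rotation": [0,0,32.5],"offset": [0.058,0.023,0],"jaw": 0},{"rotation": [0,0,39],"offset": [0.07,0.028,0],"jaw": 0},{"rotation": [0,0,45.5],"offset": [0.082,0.033,0],"jaw": 0},{"rotation": [0,0,52],"offset": [0.094,0.038,0],"jaw": 0},{"rotation": [0,0,58.5],"offset": [0.106,0.042,0],"jaw": 0},{"rotation": [0,0,65],"offset": [0.1115,0.0445,0],"jaw": 0}]}}

```text
clock: 29.3
ee_pos: [556.7, -285.3, 227.2]
orientation: [[0.766, 0.643, -0.003], [0.643, -0.766, 0.002], [-0.001, -0.004, -1.0]]
ft_force: [-0.8, -0.2, 0.4]
opening: -0.2
```

Call:
{"api": "apply_moves", "payload": {"series": [{"rotation": [0,0,6.5],"offset": [0,0,-0.01],"jaw": 0},{"rotation": [0,0,13],"offset": [0,0,-0.03],"jaw": 0},{"rotation": [0,0,19.5],"offset": [0,0,-0.05],"jaw": 0},{"rotation": [0,0,26],"offset": [0,0,-0.07],"jaw": 0},{"rotation": [0,0,32.5],"offset": [0,0,-0.09],"jaw": 0},{"rotation": [0,0,39],"offset": [0,0,-0.11],"jaw": 0},{"rotation": [0,0,45.5],"offset": [0,0,-0.12],"jaw": 0},{"rotation": [0,0,47],"offset": [0,0,-0.12],"jaw": 0},{"rotation": [0,0,47],"offset": [0,0,-0.12],"jaw": 0},{"rotation": [0,0,47],"offset": [0,0,-0.12],"jaw": 0}]}}

```text
clock: 30.13
ee_pos: [555.0, -285.9, 108.4]
orientation: [[0.06, 0.998, -0.002], [0.998, -0.06, 0.001], [0.001, -0.003, -1.0]]
ft_force: [-0.1, -1.0, 0.3]
opening: 0.4
```

```bash
cat > chk.py <<'E'
from bob import *
np.set_printoptions(suppress=True,precision=1)
s=observe(); print(s['clock'],s['ee_pos'],s['ft_force'],s['opening'])
vv,uu=np.mgrid[0:384,0:512]
for n in('scene','side'):
    p,d,C=snap(n); P=depthpts(C,d,np.c_[uu.ravel(),vv.ravel()]).reshape(384,512,3)
    h=cv2.cvtColor(p,cv2.COLOR_RGB2HSV)
    X,Y,Z=P[...,0],P[...,1],P[...,2]
    m=(h[...,1]<70)&(h[...,2]>70)&(Z>31)&(Z<55)&(X>602)&(X<715)&(Y>-190)&(Y<190)
    print(n,'wall',np.percentile(P[m&(Z>45)],[1,99],axis=0)[:,1])
    for b in bobs(C,p,d,(610,710,-140,200),60,80): print(n,b)
    print(n,'mat',bobs(C,p,d))
    red=((h[...,0]<8)|(h[...,0]>172))&(h[...,1]>100)&(np.hypot(X-440,Y+281)<90)&(Z>70)
    if red.any(): print(n,'mark',P[red].mean(0),red.sum())
E
python3 chk.py; python3 -c "
from h import *
p,d,C=snap('wrist','w10.png')"
```

```text
30.1333 [ 555.  -285.9  108.4] [-0.1 -1.   0.3] 0.40478658441336995
scene wall [-66.3 182.5]
scene ([660.6, 131.5], [44.8, 43.1], 0.1, 70.0)
scene ([673.9, 55.9], [44.6, 44.4], 89.3, 70.0)
scene ([657.8, -12.9], [47.1, 45.6], 88.6, 69.3)
scene mat []
side wall [ 22.  184.6]
side mat []
side mark [ 485.3 -295.   447.4] 229
```

View pics/w10.png

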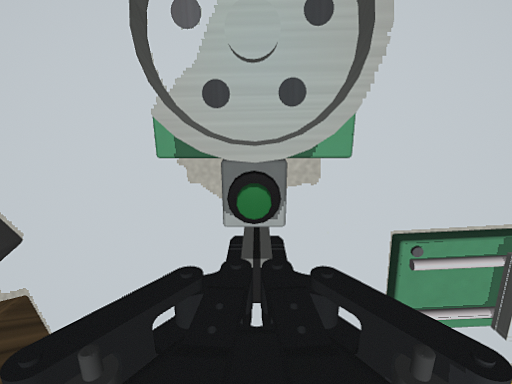

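Button directly ahead of the closed fingers at (254,201). The scene check shows one bobbin knocked ~15 mm in x, but still flat on the tray floor inside the walls; carriage reads at its stop. Press.

Call:
{"api": "apply_moves", "payload": {"series": [{"rotation": [0,0,0],"offset": [0,0,-0.03],"jaw": 0},{"rotation": [0,0,0],"offset": [0,0,-0.05],"jaw": 0},{"rotation": [0,0,0],"offset": [0,0,-0.058],"jaw": 0},{"rotation": [0,0,0],"offset": [0,0,-0.062],"jaw": 0},{"rotation": [0,0,0],"offset": [0,0,-0.064],"jaw": 0},{"rotation": [0,0,0],"offset": [0,0,-0.066],"jaw": 0},{"rotation": [0,0,0],"offset": [0,0,-0.067],"jaw": 0},{"rotation": [0,0,0],"offset": [0,0,-0.068],"jaw": 0},{"rotation": [0,0,0],"offset": [0,0,-0.0685],"jaw": 0},{"rotation": [0,0,0],"offset": [0,0,-0.0685],"jaw": 0}]}}

```text
clock: 31.12
ee_pos: [555.7, -287.0, 42.6]
orientation: [[0.059, 0.998, 0.001], [0.998, -0.059, -0.001], [-0.001, 0.001, -1.0]]
ft_force: [1.0, 0.7, 3.5]
opening: 0.3
```

Call:
{"api": "apply_moves", "payload": {"series": [{"rotation": [0,0,0],"offset": [0,0,0],"jaw": 0},{"rotation": [0,0,0],"offset": [0,0,0],"jaw": 0},{"rotation": [0,0,0],"offset": [0,0,0],"jaw": 0},{"rotation": [0,0,0],"offset": [0,0,0],"jaw": 0},{"rotation": [0,0,0],"offset": [0,0,0],"jaw": 0},{"rotation": [0,0,0],"offset": [0,0,0],"jaw": 0},{"rotation": [0,0,0],"offset": [0,0,0],"jaw": 0},{"rotation": [0,0,0],"offset": [0,0,0],"jaw": 0},{"rotation": [0,0,0],"offset": [0,0,0],"jaw": 0},{"rotation": [0,0,0],"offset": [0,0,0],"jaw": 0}]}}

```text
clock: 31.95
ee_pos: [555.5, -286.9, 42.0]
orientation: [[0.059, 0.998, 0.001], [0.998, -0.059, -0.0], [-0.0, 0.001, -1.0]]
ft_force: [2.9, -1.1, 3.8]
opening: -0.2
```

Call:
{"api": "apply_moves", "payload": {"series": [{"rotation": [0,0,0],"offset": [0,0,-0.0005],"jaw": 0},{"rotation": [0,0,0],"offset": [0,0,-0.001],"jaw": 0},{"rotation": [0,0,0],"offset": [0,0,-0.0015],"jaw": 0},{"rotation": [0,0,0],"offset": [0,0,-0.002],"jaw": 0},{"rotation": [0,0,0],"offset": [0,0,-0.0025],"jaw": 0},{"rotation": [0,0,0],"offset": [0,0,-0.0025],"jaw": 0},{"rotation": [0,0,0],"offset": [0,0,-0.0025],"jaw": 0},{"rotation": [0,0,0],"offset": [0,0,-0.0025],"jaw": 0},{"rotation": [0,0,0],"offset": [0,0,-0.0025],"jaw": 0},{"rotation": [0,0,0],"offset": [0,0,-0.0025],"jaw": 0}]}}

```text
clock: 32.78
ee_pos: [555.5, -287.0, 40.9]
orientation: [[0.059, 0.998, 0.002], [0.998, -0.059, -0.001], [-0.001, 0.002, -1.0]]
ft_force: [-0.9, -0.3, 12.1]
opening: -0.3
```

Force rose to 12 N at 40.9 mm: button bottomed. Retract and check before handing in.

Call:
{"api": "apply_moves", "payload": {"series": [{"rotation": [0,0,0],"offset": [0,0,0.005],"jaw": 0},{"rotation": [0,0,0],"offset": [0,0,0.02],"jaw": 0},{"rotation": [0,0,0],"offset": [0,0,0.05],"jaw": 0},{"rotation": [0,0,0],"offset": [0,0,0.085],"jaw": 0},{"rotation": [0,0,0],"offset": [0,0,0.12],"jaw": 0},{"rotation": [0,0,0],"offset": [-0.02,0,0.15],"jaw": 0},{"rotation": [0,0,0],"offset": [-0.05,0,0.18],"jaw": 0},{"rotation": [0,0,0],"offset": [-0.08,0,0.19],"jaw": 0},{"rotation": [0,0,0],"offset": [-0.08,0,0.19],"jaw": 0},{"rotation": [0,0,0],"offset": [-0.08,0,0.19],"jaw": 0}]}}

```text
clock: 33.62
ee_pos: [473.7, -286.6, 229.8]
orientation: [[0.061, 0.998, -0.0], [0.998, -0.061, 0.0], [0.0, -0.0, -1.0]]
ft_force: [0.1, -0.3, -0.2]
opening: 0.4
```

```bash
python3 chk.py; python3 -c "from pul import *; pul('w11.png')" | grep -v comp
```

```text
33.6167 [ 473.7 -286.6  229.8] [ 0.1 -0.3 -0.2] 0.42415050920191444
scene wall [-65.1 182.8]
scene ([660.4, 132.0], [44.8, 44.5], 0.1, 69.7)
scene ([674.0, 55.7], [46.0, 44.4], 0.6, 69.4)
scene ([658.1, -13.5], [45.2, 45.6], 88.6, 69.7)
scene mat []
side wall [-70.1 181.6]
side mat []
side mark [ 461.8 -317.2  464.4] 497
[ 475.3 -286.4  227.6] 33.8667
axis [ 438.9 -281.2] r 75.32759524134177 ((432.0821838378906, -280.8979797363281), 82.70690155029297) z 85.17425183523281
mark [ 370.6 -278.8] 62 177.95872966697263 68.3344375763422
pointer [ 337.  -283.1   60.2] [ 360.6 -267.9   81.6] [ 345.9 -275.8   79.2] 176.65523769009334
button ((534.255126953125, -440.03570556640625), 162.87347412109375) 44.61112678458235 -6.645456137145212
base ((428.356201171875, -280.7926940917969), (167.49884033203125, 191.4019012451172), 86.79463958740234)
```

View pics/w11.png

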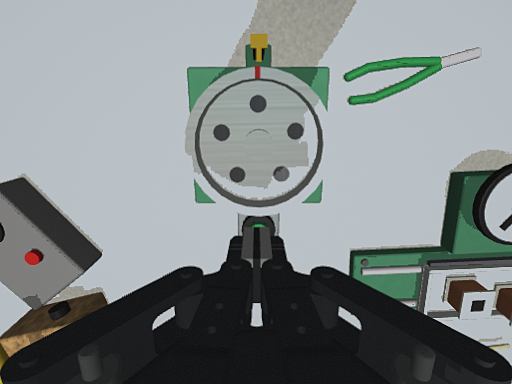

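The mark (258,72) lines up with the pointer (259,47), the pliers are untouched, and the robot is clear.

```bash
python3 -c "
from station import *
print(job_done())"
```

```text
the job is handed in; nothing more can be done
None
```

The job is handed in at about 34 s on the robot's clock. No verdict came back, so what follows rests on my own checks.

- **Bobbins:** There were three on the mat, and all three are in the tray. Their tops are about 70 mm above the table, so they rest on the floor.
    - The middle one shifted about 15 mm in x while the robot was at the pulley. It is still flat and inside the walls, so I left it.
- **Carriage:** I cranked the handwheel about 7.7 rad until I felt resistance. The tray's end wall then measured at the stop face, within 1–2 mm.
- **Pulley:** The mark is about 1° off the pointer line, which is 1.4–1.7 mm.
- **Button:** I pressed it about 6 mm. The force rose to 12 N at the bottom, and then I let it up.
- **Bystanders:** The pliers look unmoved in the last picture. I did not look at the solder reel again at the end, but the arm never went near it.

Three readings were unreliable or missing:
- The scene and side cameras differ by up to about 9 mm in y, so I used the wrist camera for the bobbins, pulley and button. The carriage came from the fixed cameras' readings of the tray wall.
- In the final check the arm blocked the button fit and the side camera's mark reading, so I ignored both.
- I therefore have no direct measurement that the button came back up, only that the robot is clear of it.

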